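Turn the keyed lid home on the brew chamber and raise the splash screen

TASK

Take the round metal lid off its sloping rack and set it on the rim of the black brew chamber with its orange key resting on the rim, clear of the orange bridge; then turn it on the rim until the key has passed under the bridge and drops into the notch, so that the lid seats fully home, flush and level. Let go of the lid, and only then pull the clear splash screen in front of the chamber up by its blue handle as far as it goes and leave it up. Do not drop the lid, and leave everything else on the bench standing where it is.

Things in the scene. Friction and masses are not known exactly. Their poses are not given: they have to be found in the camera images.
- lid: Round aluminium lid on the sloping rack. Origin: centre of the underside of its flange (radius 60, z 0 to 8 mm); z out of its top. On top a black fin to hold it by: 64 mm along x, 16 mm thick along y, z 8 to 50, centred. Below, a rubber plug, radius 44 (40 at its foot), 16 mm deep, fits the chamber's bore with 3 mm all round. 0.2 to 0.45 kg.
- key (a point): Point (70, 0, -4) mm of the lid's frame, lid axes, in the lid's single orange key: a block under the flange running out along the lid's +x from x = 48 to 78 mm (18 mm beyond the flange), 14 mm wide (y), 8 mm deep (z -8 to 0).
- rack: Fixed steel lid rack, 150 x 120 mm. Origin on the table below the lid's centre; +x uphill, z up; low side to the robot. Two rails at y = +-53 mm slope at 40 degrees (0.70 rad), upper faces 85 mm over the origin. The lid's flange lies on them, key uphill, lower edge against two yellow pins (y +-41) that end 14 mm above the rails' faces.
- station: Fixed grey test station: base plate 12 mm thick, x -110 to 140, y +-110 mm; origin on the table, x away from its front. At x = -90 two dark posts (y = +-104, 202 mm tall) guide the splash screen; a fixed grey front panel 87 mm tall at x = -99.
- chamber: Fixed black round chamber on the station's plate, turned any way up to 52 degrees. Origin: centre of its foot (12 mm above the table), z up. Flat rim 85 mm above the origin, radius 47 (open bore over 50 mm deep) to 61. One notch through the rim towards the chamber's +x, 20 mm wide at the bore, wider outwards, 15 mm deep.
- rim (a point): Centre of the chamber's mouth at the height of the rim's flat top; chamber axes. Seated, the flange lies on the rim and the lid's origin is here, lid and chamber axes alike.
- notch (a point): Point in the notch, 70 mm along the chamber's +x, 4 mm below the rim's top; the key's point comes here. Above it a fixed orange bridge: post at radius 84 to 92, shelf at radius 66 to 92, 34 mm wide, underside 14 mm and top 19 mm above the rim. The key riding on the rim passes under it from either side with 6 mm to spare; it cannot come down from above.
- screen (a joint): Height of the clear splash screen in m: 0 right down, 0.10 right up against its stop. It stays where it is left; raising it takes about 10 N.
- screen_grip (a point): Middle of the screen's blue handle: a bar 90 mm long (station's y), 16 mm thick (x), 40 mm tall, its top 17 mm above this point; under it a rail and the clear panel, 192 mm wide. Moves with the screen: with it down, 152 mm above the table; always 90 mm in front of the station's origin. Station axes.
- pumps: Bystander: steel frame with two black pumps, 120 x 60 x 59 mm, origin under its centre, on the table between rack and station, long axis x.
- screwdriver: Bystander: red screwdriver 190 mm long, lying along its x axis behind the station.
- power_brick: Bystander: white power supply 170 x 60 x 38 mm, long axis x, origin under its centre, behind the pumps.
- jug: Bystander: steel jug with a handle (at its +y), radius 38, 100 mm tall, standing behind the rack. Origin under its centre.
- bottle: Bystander: amber bottle, radius 30, 160 mm tall; origin under its centre.
- canister: Bystander: green jar, radius 34, 110 mm tall; origin under its centre.
- tamper: Bystander: small steel tamper, radius 20, 66 mm tall, standing on the station's plate between screen and chamber. Origin under its centre.
Mind the look-alikes: they are no part of the job. What is shaped like the lid but purple is not meant.

How it is judged:
By the outcome, as a careful person would: the job done as asked, in the order asked, and still so for the second after the job is handed in, with the robot touching nothing.
It also fails if it takes over 58 s, if anything falls off the work surface, if the arm or the gripper's body presses on something with over 40 N, if the wrist force passes 120 N, or if a joint passes its speed limit or range.

ROBOT

A 6-joint arm with a two-finger parallel gripper is mounted at the origin on the work surface. World frame = base frame: x ahead of the robot, y to its left, z up, the work surface at z = 0. Lengths are in m, angles in rad, forces in N, time in s.
With the tool pointing down it reaches from about 0.25 to 0.775 m from the base axis. Payload 4 kg.
Tool frame: the origin (TCP) lies at the very end of the fingers, on their centre line; the grasp point (between the pads) lies 19 mm behind it; y points along the fingers, x is the direction in which the jaws open and shut, and the axes are right-handed (so a half turn about y gives the same grasp; the last joint's range is limited). The gripper opens to 94 mm and grips with 3 to 60 N. Pads are 16 mm wide; open, the fingers measure 119 mm over their backs; the gripper's body (75 mm by 177 mm) begins 78 mm behind the grasp point.
Start: joints at [1.183, 0.087, 1.371, -0, 1.684, -0.103], TCP at [0.155, 0.528, 0.206] pointing down, gripper open.
Joint ranges: [-3.1, 3.1], [-0.76, 2.03], [0.27, 2.55], [-1.08, 4.22], [0.17, 2.65], [-2.57, 2.57]. Speed limits (rad/s): [2.79, 2.79, 3.14, 3.14, 3.14, 3.14].

INTERFACE

Orientations are given as [roll, pitch, yaw] about the fixed x, y, z axes, in that order (R = Rz(yaw) Ry(pitch) Rx(roll)).
In Python, from bench import robot, snapshot, workorder gives the robot as it stands.
- The arm moves only by the tool play_rows, never from a script. Its argument "steps" is a list of rows, each an object of numbers: "x", "y", "z": the shift along the world's x, y, z in m; "rx", "ry", "rz": the turn, a rotation vector about the world's x, y, z in rad; "hand": the finger opening in m, from 0 to 0.094. A call has 1 to 8 rows; each row shifts and turns the commanded pose from where the row before left it; what a row does not reach is not made up. A row lasts 1/8 s, in which the tool goes at most 62.5 mm and 10.7 degrees, less where a joint would pass 70% of its speed; a pose out of reach is approached as far as the arm can. A call is refused whole if a number of a shift passes 0.0625 or a number of a turn 0.188, either way. A call with a gripper value outside its range is refused whole. The fingers move at their own pace and stop on an object; the grip force is fixed at half the most. Time passes only in rows, so rows that do not move let the fingers close. It gives the time, the measured TCP pose, the force and the opening at its end, in the units of the state.
- robot.get_obs(): the state, without advancing time (a new reading comes with each control period).
- snapshot(name): name is "scene" or "top"; returns a dict with "color" (420x560x3 uint8, red, green, blue), "range_z" (420x560 float32, m along the optical axis (not along the pixel's ray), 0 where there is no reading), "fov_y" (degrees; the focal length in pixels is half the picture's height over the tangent of half this angle, whatever the lens; pixels are square), "cx", "cy" (the principal point, pixels), "T" (4x4, takes a point from camera to world coordinates). Camera axes: x right, y down, z forward; pixel columns grow to the right and rows downward; lengths in m; the calibration is good to about 2 mm. A picture is of the moment at which its call begins.
- workorder.close_job(): hands the job in, once; it reports no verdict.
The state is a dict: "time": time; "joint_positions": joint angles; "qvel": joint speeds; "joint_torque": joint torques, N m; "tool_pos": TCP position; "ee_rot": TCP orientation; "wrist_force": force on the tool from outside, world axes, zero at the start; "wrist_torque": the same for the moment, N m; "width": finger opening in m.
Only numpy, scipy, OpenCV 4.12 (cv2) and the standard library are available. Lean on these libraries where they do the work, as an engineer would, in place of code of your own. Each camera call takes 0.05 s, during which the arm holds its last target.

## Working session

There is one attempt and no reset: what is moved stays moved. The work goes in short steps, Python scripts to look and compute and a tool call to move; the robot and the scene stay as the last step left them, time stands still between calls to the robot, and variables do not carry over. Pictures are saved under pics/ and viewed, and the job is handed in when it is done.

Besides the shell and the picture viewer there is one more tool, called after "Emit:" as a command line: name --argument value ..., lists and objects as JSON in quotes. play_rows: Moves the arm, as the interface text tells. Its arguments: {"type":"object","properties":{"steps":{"type":"array"}},"required":["steps"]}

```bash
mkdir -p pics; ls; python3 - <<'E'
from bench import robot, snapshot, workorder
import cv2, pickle
print(robot.get_obs())
for n in ("scene","top"):
    s=snapshot(n); pickle.dump(s,open(f"{n}0.pkl","wb"))
    cv2.imwrite(f"pics/{n}0.png",s["color"][...,::-1]); print(n,s["fov_y"],s["cx"],s["cy"],s["T"].round(3).tolist())
E
```

```text
pics
{'time': 0.0, 'joint_positions': array([ 1.18287130e+00,  8.79852065e-02,  1.37223033e+00, -1.65670256e-05,
        1.68358565e+00, -1.03109911e-01]), 'qvel': array([-1.31079087e-03, -1.77077802e-05,  3.62980794e-04, -6.20022865e-04,
        1.05220881e-03,  1.49384334e-03]), 'joint_torque': array([-1.35432060e-04, -3.40164900e+01, -3.02436090e+01,  7.17323204e-02,
        3.26378213e-02, -1.50002124e-04]), 'tool_pos': array([0.15434983, 0.5273378 , 0.2042998 ]), 'ee_rot': array([-1.57058539,  0.0021985 ,  1.2859796 ]), 'wrist_force': array([-0.12114443, -0.01617789,  0.46318624]), 'wrist_torque': array([ 0.04741454, -0.04731372, -0.02547119]), 'width': 0.09393132317655094}
scene 54.212714610825024 282.72292301905605 211.6942314224223 [[-0.448, 0.511, -0.733, 1.349], [0.894, 0.238, -0.381, 0.423], [-0.02, -0.826, -0.563, 0.733], [0.0, 0.0, 0.0, 1.0]]
top 53.91812943189554 283.0047339531566 205.44486070824578 [[0.011, -0.989, 0.151, 0.362], [-1.0, -0.011, -0.001, -0.021], [0.003, -0.151, -0.989, 1.172], [0.0, 0.0, 0.0, 1.0]]
```

View pics/scene0.png

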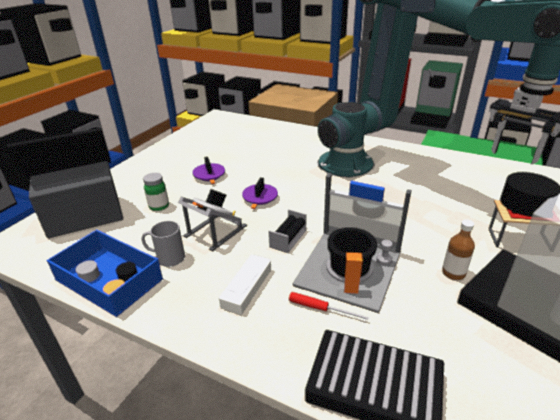

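View pics/top0.png

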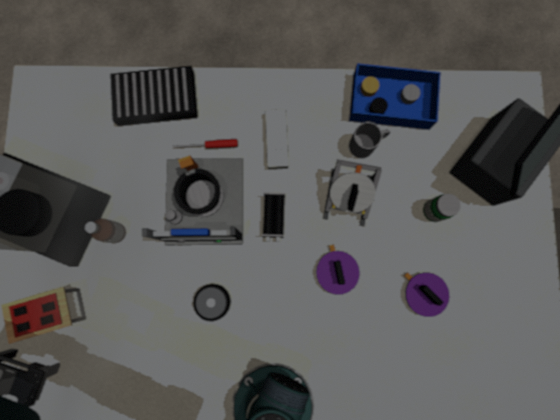

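Candidates that could be taken for the lid, in the top view:
- silver disc on the rack at (352,192)
- purple discs at (338,272) and (428,294)
- grey/black round thing on the table at (212,302)

By the description it is the silver one on the rack, with its orange key at (358,169). I'll check that in a close crop.

```bash
cat > h.py <<'E'
import numpy as np, cv2, pickle
def load(n): return pickle.load(open(n,"rb"))
def cloud(s):
    h,w=s["range_z"].shape; f=h/2/np.tan(np.radians(s["fov_y"]/2))
    v,u=np.mgrid[0:h,0:w]; z=s["range_z"]
    P=np.stack([(u-s["cx"])*z/f,(v-s["cy"])*z/f,z],-1)
    return P@s["T"][:3,:3].T+s["T"][:3,3]
def ray(s,u,v,zpl):
    h=s["range_z"].shape[0]; f=h/2/np.tan(np.radians(s["fov_y"]/2))
    d=s["T"][:3,:3]@np.array([(u-s["cx"])/f,(v-s["cy"])/f,1]); o=s["T"][:3,3]
    return o+d*(zpl-o[2])/d[2]
def proj(s,p):
    h=s["range_z"].shape[0]; f=h/2/np.tan(np.radians(s["fov_y"]/2))
    c=np.linalg.inv(s["T"])@np.append(p,1); return f*c[0]/c[2]+s["cx"], f*c[1]/c[2]+s["cy"]
E
python3 - <<'E'
from h import *
s=load("top0.pkl"); t=load("scene0.pkl")
a=s["color"][140:260,300:420]; b=s["color"][140:260,140:260]
up=lambda i:cv2.resize(i,(400,400),interpolation=cv2.INTER_CUBIC)
g=lambda i:np.clip(i.astype(float)*1.8,0,255).astype(np.uint8)
c=up(t["color"][170:260,165:255]); d=up(t["color"][165:305,295:435])
cv2.imwrite("pics/crop0.png",np.hstack([up(g(a)),up(g(b))])[...,::-1])
cv2.imwrite("pics/crop1.png",np.hstack([c,d])[...,::-1])
C=cloud(s)
for n,(u,v) in dict(table=(300,320),brick=(277,140),rimL=(182,193),base=(235,175),lid=(340,185),lidlow=(345,205),fin=(352,197),bridge=(187,160),handle=(190,232)).items(): print(n,C[v,u].round(4))
E
```

```text
table [ 0.2225 -0.0727  0.0013]
brick [ 0.7232 -0.0031  0.0394]
rimL [0.5625 0.2534 0.064 ]
base [0.6261 0.1166 0.0124]
lid [ 0.5822 -0.1725  0.1007]
lidlow [ 0.5343 -0.1904  0.0659]
fin [ 0.5455 -0.199   0.1285]
bridge [0.6424 0.2325 0.1124]
handle [0.4454 0.1981 0.1923]
```

```bash
python3 - <<'E'
from h import *
for n in("top0","scene0"):
    s=load(n+".pkl"); z=s["range_z"]; print(n,(z==0).mean(), z[z>0].min(), z.max())
    C=cloud(s); m=(z>0)&(abs(C[...,2])<.02)&(C[...,0]>.2)&(C[...,0]<.8)&(abs(C[...,1])<.6); print("table z",np.median(C[m][:,2]),C[m][:,2].std())
E
```

```text
top0 0.003949829931972789 0.5754028 2.1297596
table z -0.0010117002732860092 0.004350986374175568
scene0 0.004060374149659864 0.69043064 3.9672096
table z 0.0009390887747065535 0.0044099668620307345
```

View pics/crop0.png

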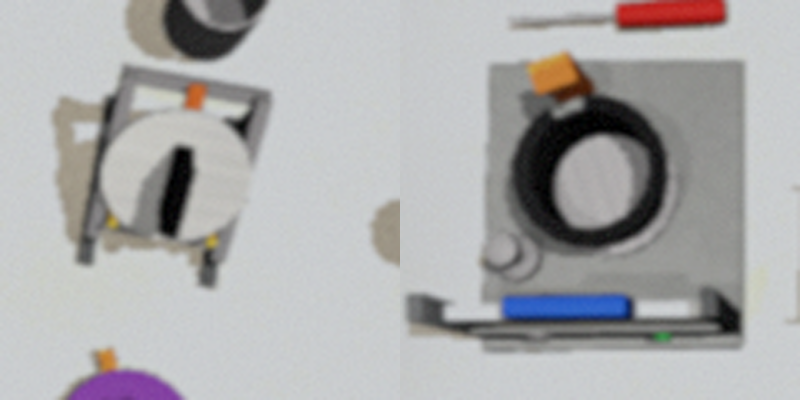

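View pics/crop1.png

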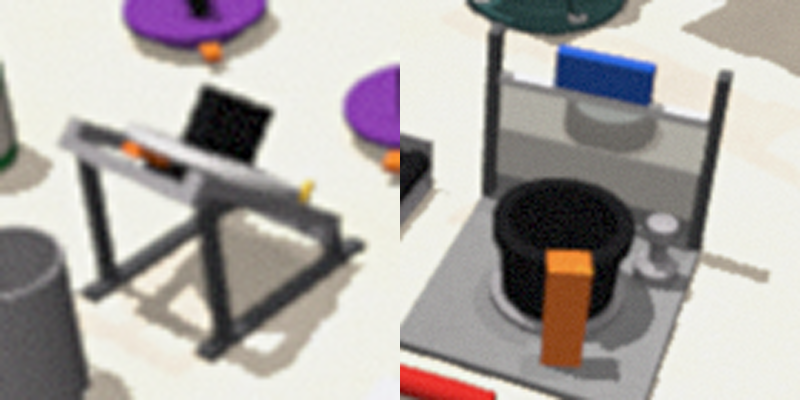

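```bash
python3 - <<'E'
from h import *
s=load("top0.pkl"); t=load("scene0.pkl")
def hsv(s): return cv2.cvtColor(s["color"],cv2.COLOR_RGB2HSV)
def blobs(s,lo,hi,box=None,amin=8):
    H=hsv(s); m=cv2.inRange(H,lo,hi)
    n,l,st,c=cv2.connectedComponentsWithStats(m)
    C=cloud(s)
    for i in range(1,n):
        if st[i][4]>=amin:
            p=C[(l==i)&(s["range_z"]>0)]
            print("  ",c[i].round(1),st[i].tolist(),"med",np.median(p,0).round(4),"minz/maxz",np.percentile(p[:,2],[5,95]).round(3))
for nm,S in(("top",s),("scene",t)):
    print(nm,"orange");blobs(S,(5,140,60),(18,255,255))
    print(nm,"blue");blobs(S,(105,150,60),(125,255,255),amin=40)
    print(nm,"yellow");blobs(S,(22,120,60),(32,255,255))
# lid plane
C=cloud(s); H=hsv(s)
u,v=np.meshgrid(np.arange(560),np.arange(420))
box=(u>322)&(u<385)&(v>160)&(v<225)&(s["range_z"]>0)
P=C[box]; best=None
rng=np.random.default_rng(0)
Q=P[(P[:,2]>.05)&(P[:,2]<.15)]
for _ in range(2000):
    a=Q[rng.choice(len(Q),3,False)]; n=np.cross(a[1]-a[0],a[2]-a[0]); L=np.linalg.norm(n)
    if L<1e-4: continue
    n/=L; n*=np.sign(n[2])
    if abs(n[2]-np.cos(.698))>.1: continue
    k=(abs((Q-a[0])@n)<.004).sum()
    if best is None or k>best[0]: best=(k,n,a[0])
k,n,a=best
for _ in range(5):
    I=Q[abs((Q-a)@n)<.006]; a=I.mean(0); n=np.linalg.svd(I-a)[2][2]; n*=np.sign(n[2])
print("plane n",n.round(3),"tilt",np.degrees(np.arccos(n[2])),"uphill yaw",np.degrees(np.arctan2(-n[1],-n[0])),len(I),"mean",a.round(4), "rms",((I-a)@n).std())
E
```

```text
top orange
   [186.3 162.2] [180, 157, 14, 11, 107] med [0.636  0.234  0.1145] minz/maxz [0.112 0.118]
   [358.  168.2] [356, 165, 5, 7, 29] med [ 0.6216 -0.216   0.1275] minz/maxz [0.122 0.132]
   [331.4 247.9] [330, 246, 4, 5, 17] med [ 0.4203 -0.1579  0.014 ] minz/maxz [0.011 0.018]
   [407.9 276.3] [405, 274, 7, 6, 27] med [ 0.3454 -0.3703  0.0151] minz/maxz [0.012 0.019]
   [ 10.4 314. ] [10, 310, 2, 9, 9] med [0.2408 0.6621 0.0991] minz/maxz [0.096 0.105]
   [ 18.6 330.9] [11, 320, 25, 18, 47] med [0.1969 0.6452 0.0995] minz/maxz [0.095 0.103]
top blue
   [393.4  98.6] [353, 64, 84, 58, 2090] med [ 0.8604 -0.3488  0.0041] minz/maxz [-0.     0.069]
   [189.3 231.5] [171, 229, 38, 6, 222] med [0.4466 0.1999 0.1944] minz/maxz [0.191 0.198]
top yellow
   [369.8  84.9] [362, 77, 16, 16, 189] med [ 0.8947 -0.2724  0.0343] minz/maxz [0.03  0.038]
scene orange
   [247.3  59.4] [158, 44, 175, 33, 2450] med [-0.9183 -0.9664  0.0799] minz/maxz [0.041 0.114]
   [53.  95.7] [0, 70, 114, 56, 2165] med [ 0.0638 -1.525   0.0794] minz/maxz [0.04  0.113]
   [501.3  88.9] [485, 80, 38, 19, 448] m
[... 2042 characters left out ...]
 46, 771] med [ 0.3973 -1.6063 -0.4203] minz/maxz [-0.448 -0.413]
   [106.2 270.4] [48, 230, 114, 86, 4754] med [ 0.856  -0.3486  0.0351] minz/maxz [0.005 0.069]
scene yellow
   [248.8  43.5] [162, 29, 168, 32, 2678] med [-0.9621 -0.9903  0.1652] minz/maxz [0.12  0.185]
   [345.7  43.8] [340, 36, 13, 19, 185] med [-1.2035 -0.4331  0.1599] minz/maxz [0.119 0.185]
   [45.9 76.3] [0, 55, 102, 48, 2143] med [ 0.0211 -1.5678  0.1631] minz/maxz [0.119 0.184]
   [185.5 118. ] [176, 111, 25, 15, 206] med [-0.9711 -1.61   -0.4206] minz/maxz [-0.471 -0.408]
plane n [-0.615  0.109  0.781] tilt 38.623013023454426 uphill yaw -10.021091635097095 1323 mean [ 0.5692 -0.2079  0.094 ] rms 0.002387075818836644
```

```bash
python3 - <<'E'
from h import *
from scipy.optimize import least_squares
s=load("top0.pkl"); t=load("scene0.pkl")
C=cloud(s); Ct=cloud(t)
u,v=np.meshgrid(np.arange(560),np.arange(420)); ok=s["range_z"]>0
# rim plane points: black, z~0.097
H=cv2.cvtColor(s["color"],cv2.COLOR_RGB2HSV)
m=ok&(u>160)&(u<240)&(v>160)&(v<222)&(abs(C[...,2]-.097)<.006)&(H[...,2]<70)
P=C[m]; print("rim pts",len(P),np.median(P[:,2]))
uv=np.array([ray(s,a,b,.097) for a,b in zip(u[m],v[m])])
# split into angle bins, outer and inner radius
c=uv[:,:2].mean(0)
for _ in range(10):
    d=uv[:,:2]-c; th=np.arctan2(d[:,1],d[:,0]); r=np.hypot(*d.T)
    k=((th+np.pi)/(2*np.pi)*24).astype(int)%24
    B=[(uv[k==i][np.argmax(r[k==i])][:2]) for i in range(24) if (k==i).sum()>3]
    B=np.array(B)
    f=least_squares(lambda q:np.hypot(B[:,0]-q[0],B[:,1]-q[1])-q[2],[*c,.06],loss="soft_l1",f_scale=.001); c=f.x[:2]
print("rim outer fit",f.x.round(4), "median pts r",np.median(r))
for S,CC,n in((s,C,"top"),(t,Ct,"scene")):
    H2=cv2.cvtColor(S["color"],cv2.COLOR_RGB2HSV)
    o=cv2.inRange(H2,(4,110,50),(20,255,255))>0
    q=CC[o&(abs(CC[...,2]-.116)<.006)&(np.hypot(CC[...,0]-.636,CC[...,1]-.234)<.05)]
    rc=cv2.minAreaRect((q[:,:2]*1000).astype(np.float32)); print(n,"bridge top",len(q),q.mean(0).round(4),rc, "dir",np.degrees(np.arctan2(*(q.mean(0)[:2]-c)[::-1])))
    b=cv2.inRange(H2,(105,130,50),(125,255,255))>0
    near=np.hypot(CC[...,0]-.447,CC[...,1]-.2)<.08
    q=CC[b&near&(CC[...,2]>.188)&(CC[...,2]<.2)]
    print(n,"handle top",len(q),q.mean(0).round(4),cv2.minAreaRect((q[:,:2]*1000).astype(np.float32)))
    q=CC[b&near]; print(" handle z range",np.percentile(q[:,2],[1,50,99]).round(4), "x",np.percentile(q[:,0],[2,50,98]).round(4),"y",np.percentile(q[:,1],[2,50,98]).round(4))
# base plate z 0.012
m=ok&(abs(C[...,2]-.012)<.006)&(H[...,2]>60)&(H[...,2]<110)&(u>150)&(u<250)&(v>150)&(v<250)
print("plate gray V",np.percentile(H[...,2][m],[5,50,95]) if m.any() else None, "bg V",H[320,300,2])
# lid
n=np.array([-.6428*np.cos(-.175),-.6428*np.sin(-.175),.766])
E
```

```text
rim pts 655 0.09564392276012401
rim outer fit [0.5639 0.2063 0.0612] median pts r 0.05452618535546463
top bridge top 125 [0.637  0.2352 0.1145] ((637.1428833007812, 235.42916870117188), (25.93572235107422, 33.48701477050781), 22.965373992919922) dir 21.586531203308528
top handle top 230 [0.4462 0.1999 0.1943] ((445.4372863769531, 199.09771728515625), (14.42423152923584, 87.7342758178711), 0.5024094581604004)
 handle z range [0.1786 0.1939 0.1992] x [0.4382 0.4453 0.4526] y [0.1573 0.1994 0.2406]
scene bridge top 153 [0.642  0.2355 0.1155] ((639.676513671875, 234.7618408203125), (28.92889976501465, 34.294639587402344), 22.33387565612793) dir 20.514778972346488
scene handle top 161 [0.4534 0.2004 0.1937] ((451.85784912109375, 200.1476287841797), (15.871919631958008, 86.11335754394531), 0.4612831175327301)
 handle z range [0.16   0.1811 0.198 ] x [0.4461 0.4551 0.459 ] y [0.16   0.2016 0.2413]
plate gray V [71. 82. 92.] bg V 114
```

```bash
python3 - <<'E'
from h import *
from scipy.optimize import least_squares
s=load("top0.pkl"); t=load("scene0.pkl")
C=cloud(s); Ct=cloud(t)
u,v=np.meshgrid(np.arange(560),np.arange(420)); ok=s["range_z"]>0
H=cv2.cvtColor(s["color"],cv2.COLOR_RGB2HSV)
# fin top black pixels
m=ok&(u>335)&(u<370)&(v>175)&(v<215)&(H[...,2]<45)
print("fin px",m.sum(),u[m].mean(),v[m].mean()); 
q=C[m]; print("z pct",np.percentile(q[:,2],[2,25,50,75,98]).round(3))
psi=np.radians(-10.5)
for psi in np.radians([-12,-10.5,-9]):
  a=np.array([np.cos(psi),np.sin(psi),0]); ca,sa=np.cos(.698),np.sin(.698)
  X=np.array([a[0]*ca,a[1]*ca,sa]); Z=np.array([-a[0]*sa,-a[1]*sa,ca]); Y=np.cross(Z,X)
  # offset of flange plane
  d=C[ok&(u>322)&(u<385)&(v>165)&(v<222)]
  h=d@Z; hist,e=np.histogram(h,bins=np.arange(h.min(),h.max(),.002)); i=hist.argmax(); h0=np.median(h[abs(h-e[i]-.001)<.004])
  on=ok&(u>322)&(u<388)&(v>165)&(v<225)&(abs(C@Z-h0)<.005)
  p=C[on]; xy=np.stack([p@X,p@Y],1)
  # y extent -> centre
  hull=cv2.convexHull((xy*1000).astype(np.float32))[:,0]/1000
  f=least_squares(lambda q:np.hypot(hull[:,0]-q[0],hull[:,1]-q[1])-.060,[*xy.mean(0)],loss="soft_l1",f_scale=.001)
  cen=f.x[0]*X+f.x[1]*Y+h0*Z
  org=cen-.008*Z
  print(np.degrees(psi),"h0",h0,"centre flange top",cen.round(4),"origin",org.round(4),"res",abs(f.fun).mean())
  ft=q[abs(q@Z-h0-.042)<.005]; print("  fin top n",len(ft), "centre expected",(org+.05*Z).round(4),"meas",ft.mean(0).round(4) if len(ft) else None, "std XY", np.ptp(ft@X),np.ptp(ft@Y))
  if len(ft)>20: print(cv2.minAreaRect((np.stack([ft@X,ft@Y],1)*1000).astype(np.float32)))
  k=org+.07*X-.004*Z; kt=org+.069*X; print("  key top pixel",np.round(proj(s,kt),1),"scene",np.round(proj(t,kt),1))
  print("  rail/pin check: fin top ctr px", np.round(proj(s,org+.05*Z),1), np.round(proj(t,org+.05*Z),1))
E
python3 - <<'E'
from h import *
s=load("scene0.pkl")
a=cv2.resize(s["color"][180:250,175:255],(800,600),interpolation=cv2.INTER_NEAREST);cv2.imwrite("pics/lidscene.png",a[...,::-1])
E
```

```text
fin px 173 352.32947976878614 196.85549132947978
z pct [0.085 0.11  0.122 0.131 0.141]
-12.000000000000002 h0 -0.3132012806698516 centre flange top [ 0.5633 -0.2065  0.0895] origin [ 0.5684 -0.2076  0.0833] res 0.006899966371766158
  fin top n 107 centre expected [ 0.5369 -0.2009  0.1216] meas [ 0.5396 -0.2015  0.1229] std XY 0.06291768995525909 0.01338880881426896
((513.5615844726562, -85.3479232788086), (62.97732925415039, 12.7108154296875), 1.3157693147659302)
  key top pixel [359.1 168.8] scene [196.8 202.7]
  rail/pin check: fin top ctr px [352.3 200.7] [219.5 191.5]
-10.5 h0 -0.311748744294717 centre flange top [ 0.5649 -0.2072  0.0907] origin [ 0.5699 -0.2082  0.0846] res 0.012517867087405564
  fin top n 107 centre expected [ 0.5383 -0.2023  0.1229] meas [ 0.5396 -0.2015  0.1229] std XY 0.06297142092913738 0.012736302357948467
((511.70013427734375, -100.24727630615234), (62.976985931396484, 12.67829418182373), 0.16327832639217377)
  key top pixel [358.8 168. ] scene [196.5 202.7]
  rail/pin check: fin top ctr px [352.9 200.1] [218.8 191.3]
-9.0 h0 -0.3097668280916755 centre flange top [ 0.5618 -0.2067  0.0882] origin [ 0.5668 -0.2075  0.0821] res 0.017585881116611007
  fin top n 105 centre expected [ 0.5351 -0.2024  0.1204] meas [ 0.5397 -0.2017  0.123 ] std XY 0.0629994294577087 0.01269763809401063
((509.5391845703125, -115.10447692871094), (12.642260551452637, 62.97246551513672), 88.87419128417969)
  key top pixel [357.9 169.3] scene [197.9 203.1]
  rail/pin check: fin top ctr px [352.8 201.5] [219.5 191.5]
```

View pics/lidscene.png

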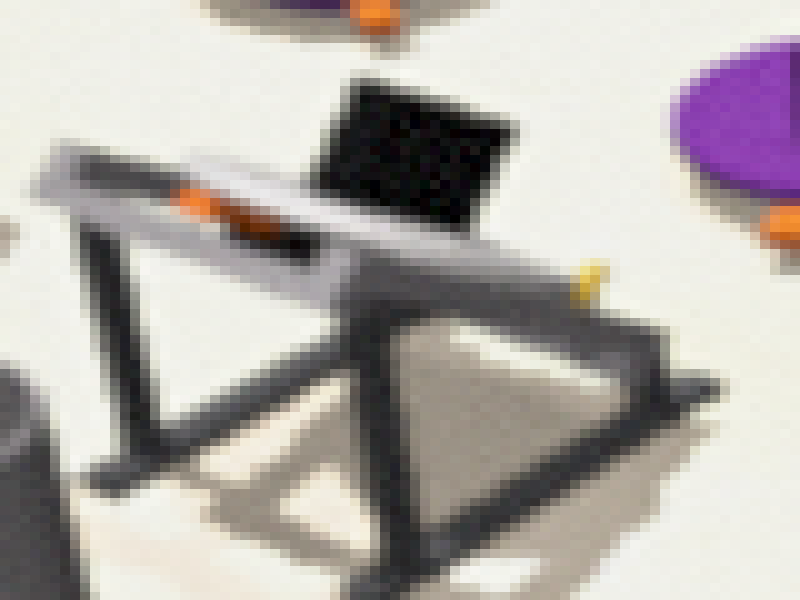

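The crops confirm it: silver lid on the rack, key uphill at top (358,168), fin along the slope.

| Item | Measured | Check |
|---|---|---|
| Lid origin | (0.571, -0.208, 0.085) | uphill yaw about -10.4° |
| Rim centre | (0.564, 0.206, 0.097) | fitted radius 61.2 mm (given 61) |
| Chamber yaw | about 21.5–22.5° | from the bridge |
| Screen handle top | z about 0.194 | screen already about 25 mm up |

Moving now.

Emit:
play_rows --steps '[{"z":0.05,"hand":0.08},{"z":0.05,"hand":0.08},{"x":0.0216,"y":-0.0451,"rz":0.05,"hand":0.08},{"x":0.0216,"y":-0.0451,"rz":0.053,"hand":0.08},{"x":0.0216,"y":-0.0451,"hand":0.08},{"x":0.0216,"y":-0.0451,"hand":0.08},{"x":0.0216,"y":-0.0451,"hand":0.08},{"x":0.0216,"y":-0.0451,"hand":0.08}]'

```text
schema error: expected keys x, y, z, rx, ry, rz, hand
```

Emit:
play_rows --steps '[{"x":0.0216,"y":-0.0451,"hand":0.08},{"x":0.0216,"y":-0.0451,"hand":0.08},{"x":0.0216,"y":-0.0451,"hand":0.08},{"x":0.0216,"y":-0.0451,"hand":0.08},{"x":0.0216,"y":-0.0451,"hand":0.08},{"x":0.0216,"y":-0.0451,"hand":0.08},{"x":0.0216,"y":-0.0451,"hand":0.08},{"x":0.0216,"y":-0.0451,"hand":0.08}]'

```text
schema error: expected keys x, y, z, rx, ry, rz, hand
```

All keys are required in every row.

Emit:
play_rows --steps '[{"x":0,"y":0,"z":0.05,"rx":0,"ry":0,"rz":0,"hand":0.08},{"x":0,"y":0,"z":0.05,"rx":0,"ry":0,"rz":0,"hand":0.08},{"x":0.0216,"y":-0.0451,"z":0,"rx":0,"ry":0,"rz":0.05,"hand":0.08},{"x":0.0216,"y":-0.0451,"z":0,"rx":0,"ry":0,"rz":0.053,"hand":0.08},{"x":0.0216,"y":-0.0451,"z":0,"rx":0,"ry":0,"rz":0,"hand":0.08},{"x":0.0216,"y":-0.0451,"z":0,"rx":0,"ry":0,"rz":0,"hand":0.08},{"x":0.0216,"y":-0.0451,"z":0,"rx":0,"ry":0,"rz":0,"hand":0.08},{"x":0.0216,"y":-0.0451,"z":0,"rx":0,"ry":0,"rz":0,"hand":0.08}]'

```text
time: 1.1
tool_pos: [0.2843, 0.2557, 0.3051]
ee_rot: [-1.571, 0.0, 1.389]
wrist_force: [1.4, -0.3, -0.6]
width: 0.0801
```

Emit:
play_rows --steps '[{"x":0.0216,"y":-0.0451,"z":0,"rx":0,"ry":0,"rz":0,"hand":0.08},{"x":0.0216,"y":-0.0451,"z":0,"rx":0,"ry":0,"rz":0,"hand":0.08},{"x":0.0216,"y":-0.0451,"z":0,"rx":0,"ry":0,"rz":0,"hand":0.08},{"x":0.0216,"y":-0.0451,"z":0,"rx":0,"ry":0,"rz":0,"hand":0.08},{"x":0.0216,"y":-0.0451,"z":0,"rx":0,"ry":0,"rz":0,"hand":0.08},{"x":0.0216,"y":-0.0451,"z":0,"rx":0,"ry":0,"rz":0,"hand":0.08},{"x":0.0216,"y":-0.0451,"z":0,"rx":0,"ry":0,"rz":0,"hand":0.08},{"x":0.0216,"y":-0.0451,"z":0,"rx":0,"ry":0,"rz":0,"hand":0.08}]'

```text
time: 2.1
tool_pos: [0.4572, -0.1051, 0.305]
ee_rot: [-1.57, -0.0, 1.389]
wrist_force: [1.3, -0.8, 0.5]
width: 0.0799
```

Emit:
play_rows --steps '[{"x":0.0106,"y":-0.0224,"z":-0.02,"rx":-0.0315,"ry":-0.1718,"rz":0,"hand":0.06},{"x":0.0106,"y":-0.0224,"z":-0.02,"rx":-0.0315,"ry":-0.1718,"rz":0,"hand":0.06},{"x":0.0106,"y":-0.0224,"z":-0.02,"rx":-0.0315,"ry":-0.1718,"rz":0,"hand":0.06},{"x":0.0106,"y":-0.0224,"z":-0.02,"rx":-0.0315,"ry":-0.1718,"rz":0,"hand":0.06},{"x":0,"y":0,"z":-0.027,"rx":0,"ry":0,"rz":0,"hand":0.06},{"x":0,"y":0,"z":-0.0265,"rx":0,"ry":0,"rz":0,"hand":0.06},{"x":0,"y":0,"z":0,"rx":0,"ry":0,"rz":0,"hand":0.06}]'

```text
time: 2.98
tool_pos: [0.4977, -0.192, 0.1682]
ee_rot: [-2.264, -0.003, 1.389]
wrist_force: [0.5, 0.0, -0.2]
width: 0.0602
```

```bash
python3 - <<'E'
from h import *
from bench import robot,snapshot
from scipy.spatial.transform import Rotation as R
o=robot.get_obs(); print(o["tool_pos"],o["joint_positions"].round(3))
M=R.from_euler("xyz",o["ee_rot"]).as_matrix(); print(M.round(3))
s=snapshot("scene"); pickle.dump(s,open("scene1.pkl","wb"))
a=cv2.resize(s["color"][130:250,150:310],(800,600));cv2.imwrite("pics/pre.png",a[...,::-1])
E
```

```text
[ 0.49765838 -0.19204862  0.16816565] [-0.683 -0.42   2.039  0.395  0.933 -2.211]
[[ 0.181  0.629 -0.756]
 [ 0.984 -0.113  0.141]
 [ 0.003 -0.769 -0.639]]
```

View pics/pre.png

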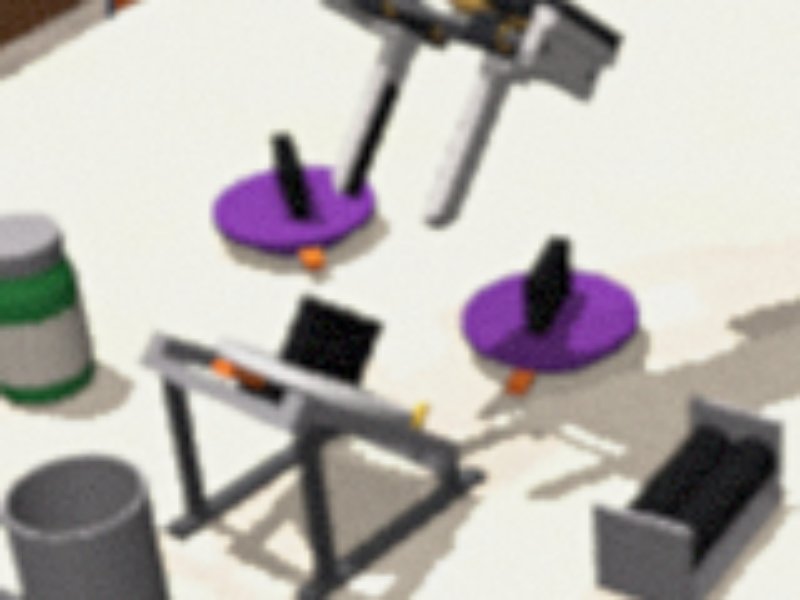

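Emit:
play_rows --steps '[{"x":0.0125,"y":-0.0027,"z":-0.014,"rx":0,"ry":0,"rz":0,"hand":0.06},{"x":0.0125,"y":-0.0027,"z":-0.014,"rx":0,"ry":0,"rz":0,"hand":0.06},{"x":0.0125,"y":-0.0027,"z":-0.014,"rx":0,"ry":0,"rz":0,"hand":0.06},{"x":0.0125,"y":-0.0027,"z":-0.014,"rx":0,"ry":0,"rz":0,"hand":0.06},{"x":0,"y":0,"z":0,"rx":0,"ry":0,"rz":0,"hand":0.06}]'

```text
time: 3.65
tool_pos: [0.5501, -0.2038, 0.1164]
ee_rot: [-2.269, -0.001, 1.39]
wrist_force: [0.2, 0.2, -0.6]
width: 0.0596
```

```bash
python3 - <<'E'
from h import *
from bench import robot,snapshot
from scipy.spatial.transform import Rotation as R
o=robot.get_obs(); print(o["tool_pos"],o["joint_positions"].round(3),o["wrist_force"])
M=R.from_euler("xyz",o["ee_rot"]).as_matrix(); print(M.round(3))
org=np.array([.5712,-.2077,.085]); p=np.radians(-10.4)
X=np.array([np.cos(p)*.766,np.sin(p)*.766,.6428]);Z=np.array([-np.cos(p)*.6428,-np.sin(p)*.6428,.766]);Y=np.cross(Z,X)
d=o["tool_pos"]-org; print("lid frame",d@X,d@Y,d@Z,"to target",(org+.013*Z-o["tool_pos"]))
o=[]
for n in("scene","top"):
    s=snapshot(n); pickle.dump(s,open(n+"2.pkl","wb"))
    c=s["color"][150:240,160:280] if n=="scene" else np.clip(s["color"][140:230,300:420]*1.0*1.8,0,255).astype(np.uint8)
    o.append(cv2.resize(c,(400,300)))
cv2.imwrite("pics/near.png",np.hstack(o)[...,::-1])
E
```

```text
[ 0.55010457 -0.2037959   0.11636078] [-0.617 -0.235  2.02   0.411  0.75  -2.222] [ 0.2150872   0.20536127 -0.56926087]
[[ 0.18   0.633 -0.753]
 [ 0.984 -0.115  0.138]
 [ 0.001 -0.766 -0.643]]
lid frame 0.0037252270676617336 3.1835619355951145e-05 0.037812746296943374 to target [ 0.01287631 -0.00239561 -0.02140278]
```

View pics/near.png

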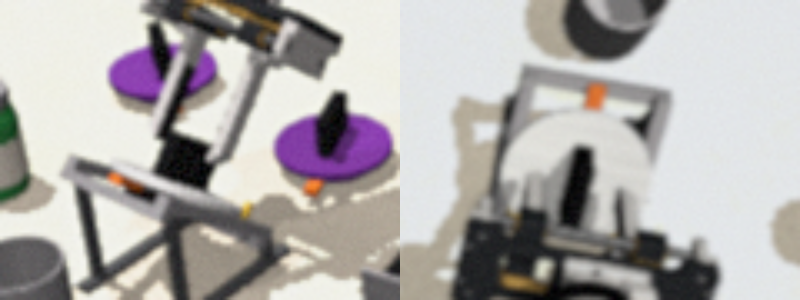

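Emit:
play_rows --steps '[{"x":0.0065,"y":-0.0012,"z":-0.0105,"rx":0,"ry":0,"rz":0,"hand":0.06},{"x":0.0065,"y":-0.0012,"z":-0.0105,"rx":0,"ry":0,"rz":0,"hand":0.06},{"x":0,"y":0,"z":0,"rx":0,"ry":0,"rz":0,"hand":0.06},{"x":0,"y":0,"z":0,"rx":0,"ry":0,"rz":0,"hand":0.0},{"x":0,"y":0,"z":0,"rx":0,"ry":0,"rz":0,"hand":0.0},{"x":0,"y":0,"z":0,"rx":0,"ry":0,"rz":0,"hand":0.0},{"x":0,"y":0,"z":0,"rx":0,"ry":0,"rz":0,"hand":0.0},{"x":0,"y":0,"z":0,"rx":0,"ry":0,"rz":0,"hand":0.0}]'

```text
time: 4.75
tool_pos: [0.5623, -0.2064, 0.0952]
ee_rot: [-2.27, -0.0, 1.389]
wrist_force: [-2.1, 0.7, 1.9]
width: 0.0159
```

```bash
python3 - <<'E'
from h import *
from bench import robot
from scipy.spatial.transform import Rotation as R
o=robot.get_obs(); print(o["tool_pos"],o["joint_positions"].round(3),o["wrist_force"],o["width"])
org=np.array([.5712,-.2077,.085]); p=np.radians(-10.4)
X=np.array([np.cos(p)*.766,np.sin(p)*.766,.6428]);Z=np.array([-np.cos(p)*.6428,-np.sin(p)*.6428,.766]);Y=np.cross(Z,X)
d=o["tool_pos"]-org; print("lid frame",d@X,d@Y,d@Z)
M=R.from_euler("xyz",o["ee_rot"]).as_matrix(); print("tool axes vs lid",(M[:,0]@Y),(M[:,1]@Z),(M[:,2]@X))
E
```

```text
[ 0.56229664 -0.20635908  0.09522956] [-0.603 -0.18   2.021  0.426  0.692 -2.237] [-2.06852269  0.68945702  1.94445259] 0.01591073203157642
lid frame -0.00031779157533625216 -0.0002883209430462453 0.013620498120102532
tool axes vs lid 0.9999478282620514 -0.9999737383348639 -0.9999737470774033
```

Emit:
play_rows --steps '[{"x":-0.0063,"y":0.0012,"z":0.0077,"rx":0,"ry":0,"rz":0,"hand":0.0},{"x":-0.0126,"y":0.0023,"z":0.0153,"rx":0,"ry":0,"rz":0,"hand":0.0},{"x":-0.0126,"y":0.0023,"z":0.0153,"rx":0,"ry":0,"rz":0,"hand":0.0},{"x":-0.0126,"y":0.0023,"z":0.0153,"rx":0,"ry":0,"rz":0,"hand":0.0},{"x":0,"y":0,"z":0.02,"rx":0,"ry":0,"rz":0,"hand":0.0},{"x":0,"y":0,"z":0.03,"rx":0,"ry":0,"rz":0,"hand":0.0},{"x":0,"y":0,"z":0.03,"rx":0,"ry":0,"rz":0,"hand":0.0},{"x":0,"y":0,"z":0,"rx":0,"ry":0,"rz":0,"hand":0.0}]'

```text
time: 5.75
tool_pos: [0.5186, -0.1988, 0.2316]
ee_rot: [-2.273, 0.002, 1.389]
wrist_force: [0.1, 0.9, -2.7]
width: 0.0157
```

```bash
python3 - <<'E'
from h import *
from bench import robot,snapshot
o=robot.get_obs(); print(o["tool_pos"],o["wrist_force"],o["wrist_torque"],o["width"])
O=[]
for n in("scene","top"):
    s=snapshot(n); pickle.dump(s,open(n+"3.pkl","wb"))
    c=s["color"][110:260,140:340] if n=="scene" else np.clip(s["color"][120:270,260:460]*1.0*1.8,0,255).astype(np.uint8)
    O.append(cv2.resize(c,(400,300)))
cv2.imwrite("pics/lift.png",np.hstack(O)[...,::-1])
E
```

```text
[ 0.51855435 -0.1987712   0.23158604] [ 0.07983695  0.87962899 -2.72947199] [0.08705006 0.63179379 0.0346794 ] 0.015724502371220105
```

View pics/lift.png

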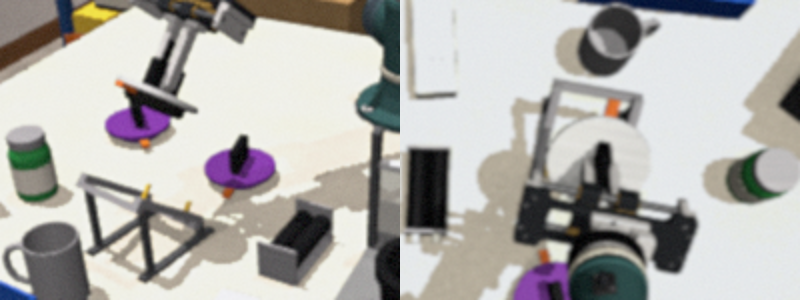

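Emit:
play_rows --steps '[{"x":0.0045,"y":0.02,"z":0.0145,"rx":0.0315,"ry":0.1718,"rz":0,"hand":0.0},{"x":0.0045,"y":0.03,"z":0.0145,"rx":0.0315,"ry":0.1718,"rz":0,"hand":0.0},{"x":0.0045,"y":0.04,"z":0.0145,"rx":0.0315,"ry":0.1718,"rz":0,"hand":0.0},{"x":0.0045,"y":0.045,"z":0.0145,"rx":0.0315,"ry":0.1718,"rz":0,"hand":0.0},{"x":0.0045,"y":0.045,"z":0,"rx":0,"ry":0,"rz":-0.07,"hand":0.0},{"x":0.0045,"y":0.045,"z":0,"rx":0,"ry":0,"rz":-0.07,"hand":0.0},{"x":0.0045,"y":0.045,"z":0,"rx":0,"ry":0,"rz":0,"hand":0.0},{"x":0.0045,"y":0.045,"z":0,"rx":0,"ry":0,"rz":0,"hand":0.0}]'

```text
time: 6.85
tool_pos: [0.5538, 0.1183, 0.2837]
ee_rot: [-1.567, 0.001, 1.249]
wrist_force: [0.2, -0.1, -1.9]
width: 0.0159
```

Emit:
play_rows --steps '[{"x":0.0045,"y":0.045,"z":0,"rx":0,"ry":0,"rz":0,"hand":0.0},{"x":0.0045,"y":0.03,"z":0,"rx":0,"ry":0,"rz":0,"hand":0.0},{"x":0,"y":0.015,"z":0,"rx":0,"ry":0,"rz":0,"hand":0.0},{"x":0,"y":0,"z":0,"rx":0,"ry":0,"rz":0,"hand":0.0},{"x":0,"y":0,"z":0,"rx":0,"ry":0,"rz":0,"hand":0.0}]'

```text
time: 7.48
tool_pos: [0.5632, 0.2056, 0.2862]
ee_rot: [-1.57, 0.001, 1.248]
wrist_force: [0.7, 0.2, -2.8]
width: 0.0159
```

```bash
python3 - <<'E'
from h import *
from bench import robot,snapshot
o=robot.get_obs(); print(o["tool_pos"],o["ee_rot"],o["wrist_force"],o["wrist_torque"],o["width"],o["joint_positions"].round(3))
O=[]
for n in("scene","top"):
    s=snapshot(n); pickle.dump(s,open(n+"4.pkl","wb"))
    c=s["color"][130:310,260:500] if n=="scene" else np.clip(s["color"][110:260,110:310]*1.0*1.8,0,255).astype(np.uint8)
    O.append(cv2.resize(c,(400,300)))
cv2.imwrite("pics/above.png",np.hstack(O)[...,::-1])
E
```

```text
[0.56320607 0.20560478 0.28623272] [-1.57047512e+00  9.00030908e-04  1.24778063e+00] [ 0.68589573  0.15559662 -2.75254363] [-0.07700005  0.01168828 -0.03545782] 0.015939046063089903 [ 2.560e-01  2.000e-01  1.085e+00 -1.000e-03  1.857e+00 -9.920e-01]
```

View pics/above.png

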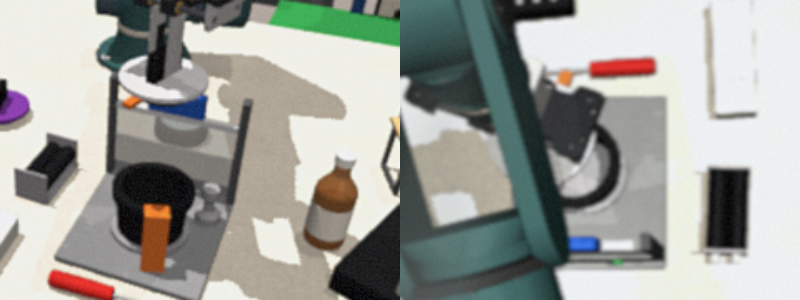

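```bash
python3 - <<'E'
from h import *
from scipy.optimize import least_squares
t=load("scene4.pkl"); t0=load("scene0.pkl"); 
def fit(S,c0,z,tol,R,vlo,vhi):
    C=cloud(S); H=cv2.cvtColor(S["color"],cv2.COLOR_RGB2HSV)
    m=(S["range_z"]>0)&(abs(C[...,2]-z)<tol)&(H[...,2]>=vlo)&(H[...,2]<=vhi)&(np.hypot(C[...,0]-c0[0],C[...,1]-c0[1])<.085)
    v,u=np.nonzero(m); print("n",len(u),"z",np.median(C[m][:,2]))
    q=np.array([ray(S,a,b,z) for a,b in zip(u,v)])[:,:2]; c=np.array(c0)
    for _ in range(10):
        d=q-c; th=np.arctan2(d[:,1],d[:,0]); r=np.hypot(*d.T); k=((th+np.pi)/(2*np.pi)*24).astype(int)%24
        B=np.array([q[k==i][np.argmax(r[k==i])] for i in range(24) if (k==i).sum()>3])
        f=least_squares(lambda p:np.hypot(B[:,0]-p[0],B[:,1]-p[1])-p[2],[*c,R],loss="soft_l1",f_scale=.001); c=f.x[:2]
    print("fit",f.x.round(4)); return C,m
print("rim (scene0)"); fit(t0,(.564,.206),.097,.006,.061,0,70)
print("rim (scene4)"); fit(t,(.564,.206),.097,.006,.061,0,70)
z=.2862-.013-.0006+.008
print("lid held, flange top z exp",z); C,m=fit(t,(.563,.2056),z,.008,.06,110,255)
p=C[m]; a=p.mean(0); n=np.linalg.svd(p-a)[2][2]; print("normal",(n*np.sign(n[2])).round(3))
H=cv2.cvtColor(t["color"],cv2.COLOR_RGB2HSV); o=(cv2.inRange(H,(4,110,50),(20,255,255))>0)&(abs(C[...,2]-.27)<.02)&(np.hypot(C[...,0]-.563,C[...,1]-.2056)<.1)
q=C[o]; print("key",len(q),q.mean(0).round(4),q.max(0).round(4),"yaw",np.degrees(np.arctan2(*(q.mean(0)[:2]-[.5632,.2056])[::-1])))
E
```

```text
rim (scene0)
n 538 z 0.0971505581342505
fit [0.5692 0.2074 0.0625]
rim (scene4)
n 536 z 0.0971349255033696
fit [0.5687 0.2073 0.0624]
lid held, flange top z exp 0.2806
n 992 z 0.28258095383573223
fit [0.5645 0.2052 0.0624]
normal [0.032 0.003 0.999]
key 53 [0.6284 0.1851 0.273 ] [0.6382 0.1934 0.2769] yaw -17.476664814821245
```

Emit:
play_rows --steps '[{"x":0.0012,"y":0.0005,"z":-0.03,"rx":0,"ry":0,"rz":0,"hand":0.0},{"x":0.0012,"y":0.0005,"z":-0.04,"rx":0,"ry":0,"rz":0,"hand":0.0},{"x":0,"y":0,"z":-0.04,"rx":0,"ry":0,"rz":0,"hand":0.0},{"x":0,"y":0,"z":-0.03,"rx":0,"ry":0,"rz":0,"hand":0.0},{"x":0,"y":0,"z":-0.012,"rx":0,"ry":0,"rz":0,"hand":0.0},{"x":0,"y":0,"z":0,"rx":0,"ry":0,"rz":0,"hand":0.0}]'

```text
time: 8.32
tool_pos: [0.5655, 0.2071, 0.1344]
ee_rot: [-1.57, 0.0, 1.248]
wrist_force: [-0.1, -0.9, -2.1]
width: 0.0158
```

```bash
cat > fit.py <<'E'
from h import *
from scipy.optimize import least_squares
def fit(S,c0,z,tol,R,vlo,vhi):
    C=cloud(S); H=cv2.cvtColor(S["color"],cv2.COLOR_RGB2HSV)
    m=(S["range_z"]>0)&(abs(C[...,2]-z)<tol)&(H[...,2]>=vlo)&(H[...,2]<=vhi)&(np.hypot(C[...,0]-c0[0],C[...,1]-c0[1])<.085)
    v,u=np.nonzero(m); print("n",len(u),"z",np.median(C[m][:,2]))
    q=np.array([ray(S,a,b,z) for a,b in zip(u,v)])[:,:2]; c=np.array(c0)
    for _ in range(10):
        d=q-c; th=np.arctan2(d[:,1],d[:,0]); r=np.hypot(*d.T); k=((th+np.pi)/(2*np.pi)*24).astype(int)%24
        B=np.array([q[k==i][np.argmax(r[k==i])] for i in range(24) if (k==i).sum()>3])
        f=least_squares(lambda p:np.hypot(B[:,0]-p[0],B[:,1]-p[1])-p[2],[*c,R],loss="soft_l1",f_scale=.001); c=f.x[:2]
    print("fit",f.x.round(4)); return C,m,c
E
python3 - <<'E'
from fit import *
from bench import robot,snapshot
o=robot.get_obs(); tp=o["tool_pos"]; print(tp,o["ee_rot"],o["wrist_force"],o["width"])
t=snapshot("scene"); pickle.dump(t,open("scene5.pkl","wb"))
C,m,c=fit(t,tp[:2],tp[2]-.0055,.008,.06,110,255)
p=C[m]; a=p.mean(0); n=np.linalg.svd(p-a)[2][2]; print("normal",(n*np.sign(n[2])).round(3))
H=cv2.cvtColor(t["color"],cv2.COLOR_RGB2HSV); k=(cv2.inRange(H,(4,110,50),(20,255,255))>0)&(np.hypot(C[...,0]-.63,C[...,1]-.185)<.03)&(C[...,2]>.1)
q=C[k]; print("key",len(q),q.mean(0).round(4),"yaw",np.degrees(np.arctan2(*(q.mean(0)[:2]-c)[::-1])))
cv2.imwrite("pics/low.png",cv2.resize(t["color"][190:310,280:440],(800,600),interpolation=cv2.INTER_CUBIC)[...,::-1])
E
```

```text
[0.56552247 0.20713783 0.13442103] [-1.57013253e+00  4.37027011e-04  1.24814682e+00] [-0.11914911 -0.94677952 -2.14456033] 0.015790559452901153
n 962 z 0.13071598970695425
fit [0.5655 0.2062 0.0614]
normal [ 0.027 -0.001  1.   ]
key 56 [0.6297 0.1857 0.1212] yaw -17.745047679749277
```

View pics/low.png

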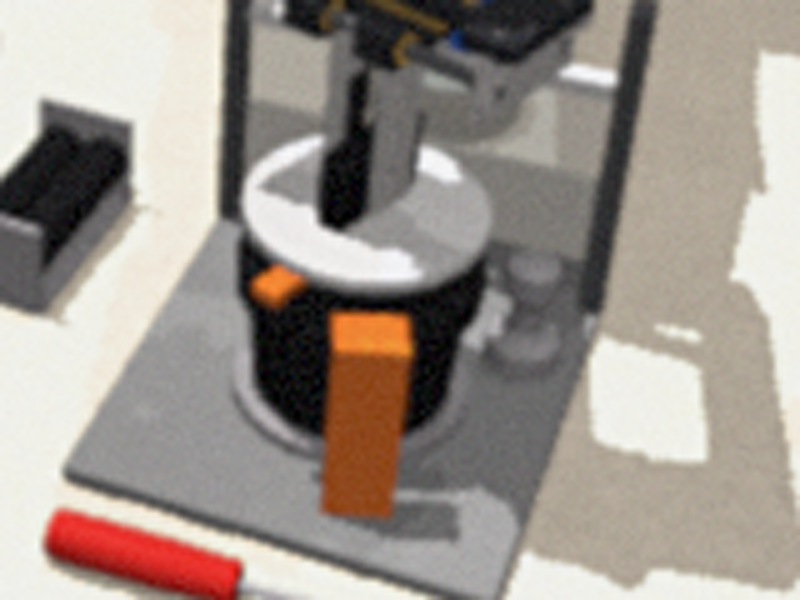

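```bash
python3 - <<'E'
from h import *
from scipy.optimize import least_squares
def fit(S,c0,z,tol,R,vlo,vhi,cam):
    C=cloud(S); H=cv2.cvtColor(S["color"],cv2.COLOR_RGB2HSV)
    m=(S["range_z"]>0)&(C[...,2]-z<tol)&(C[...,2]-z>-tol)&(H[...,2]>=vlo)&(H[...,2]<=vhi)&(np.hypot(C[...,0]-c0[0],C[...,1]-c0[1])<.085)
    v,u=np.nonzero(m); q=np.array([ray(S,a,b,z) for a,b in zip(u,v)])[:,:2]; c=np.array(c0)
    for _ in range(15):
        d=q-c; th=np.arctan2(d[:,1],d[:,0]); r=np.hypot(*d.T); k=((th+np.pi)/(2*np.pi)*30).astype(int)%30
        B=[]
        for i in range(30):
            tc=(i+.5)/30*2*np.pi-np.pi
            if (k==i).sum()>3 and np.cos(tc-cam)<.35: B.append(q[k==i][np.argmax(r[k==i])])
        B=np.array(B)
        f=least_squares(lambda p:np.hypot(B[:,0]-p[0],B[:,1]-p[1])-R,c,loss="soft_l1",f_scale=.001); c=f.x[:2]
    print("fit",f.x.round(4),len(B),"res",abs(f.fun).mean().round(4)); return c
for R in(.060,.061,.062):
  for tol in (.004,.006,.009):
    print(R,tol,"scene rim"); fit(load("scene0.pkl"),(.566,.206),.097,tol,R,0,60,.27)
    print("   top rim"); fit(load("top0.pkl"),(.566,.206),.097,tol,R,0,60,np.pi)
for tol in(.006,.009): 
  for R in (.06,.061):
    print("lid scene",R,tol); fit(load("scene5.pkl"),(.5655,.207),.1289,tol,R,110,255,.27)
s=load("scene0.pkl"); cv2.imwrite("pics/rim.png",cv2.resize(s["color"][220:290,310:400],(780,600),interpolation=cv2.INTER_CUBIC)[...,::-1])
E
```

```text
0.06 0.004 scene rim
fit [0.5669 0.2074] 18 res 0.0008
   top rim
fit [0.5652 0.2069] 16 res 0.0006
0.06 0.006 scene rim
fit [0.5669 0.2074] 18 res 0.0008
   top rim
fit [0.5652 0.2069] 16 res 0.0006
0.06 0.009 scene rim
fit [0.5669 0.2074] 18 res 0.0008
   top rim
fit [0.5655 0.2067] 16 res 0.0021
0.061 0.004 scene rim
fit [0.5681 0.2072] 18 res 0.001
   top rim
fit [0.564  0.2066] 16 res 0.0003
0.061 0.006 scene rim
fit [0.5681 0.2072] 18 res 0.001
   top rim
fit [0.564  0.2066] 16 res 0.0003
0.061 0.009 scene rim
fit [0.5681 0.2072] 18 res 0.001
   top rim
fit [0.564  0.2064] 17 res 0.0018
0.062 0.004 scene rim
fit [0.5694 0.2071] 18 res 0.0013
   top rim
fit [0.5627 0.2065] 17 res 0.0006
0.062 0.006 scene rim
fit [0.5694 0.2071] 18 res 0.0013
   top rim
fit [0.5627 0.2065] 17 res 0.0006
0.062 0.009 scene rim
fit [0.5694 0.2071] 18 res 0.0013
   top rim
fit [0.5629 0.2064] 17 res 0.0018
lid scene 0.06 0.006
fit [0.5626 0.2054] 14 res 0.0006
lid scene 0.061 0.006
fit [0.5639 0.2056] 14 res 0.0009
lid scene 0.06 0.009
fit [0.5626 0.2054] 14 res 0.0006
lid scene 0.061 0.009
fit [0.5639 0.2056] 14 res 0.0009
```

View pics/rim.png

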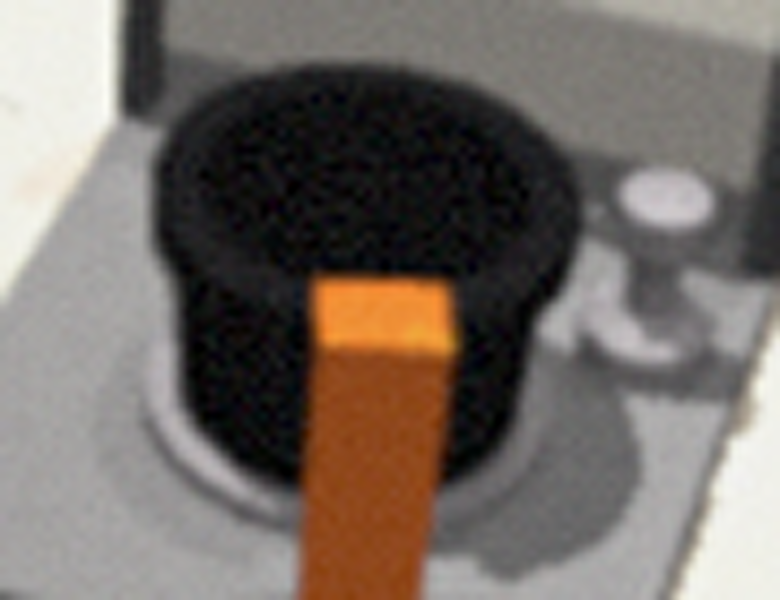

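Emit:
play_rows --steps '[{"x":0.0013,"y":0.0004,"z":-0.004,"rx":0,"ry":0,"rz":0,"hand":0.0},{"x":0,"y":0,"z":-0.004,"rx":0,"ry":0,"rz":0,"hand":0.0},{"x":0,"y":0,"z":-0.003,"rx":0,"ry":0,"rz":0,"hand":0.0},{"x":0,"y":0,"z":0,"rx":0,"ry":0,"rz":0,"hand":0.0}]'

```text
time: 8.88
tool_pos: [0.5667, 0.2081, 0.1232]
ee_rot: [-1.57, 0.0, 1.249]
wrist_force: [0.1, -0.2, -2.2]
width: 0.0156
```

Emit:
play_rows --steps '[{"x":0,"y":0,"z":-0.0015,"rx":0,"ry":0,"rz":0,"hand":0.0},{"x":0,"y":0,"z":-0.0015,"rx":0,"ry":0,"rz":0,"hand":0.0},{"x":0,"y":0,"z":0,"rx":0,"ry":0,"rz":0,"hand":0.0}]'

```text
time: 9.25
tool_pos: [0.5668, 0.2082, 0.1204]
ee_rot: [-1.57, 0.0, 1.249]
wrist_force: [0.7, -0.0, -3.1]
width: 0.0158
```

Emit:
play_rows --steps '[{"x":0,"y":0,"z":-0.001,"rx":0,"ry":0,"rz":0,"hand":0.0},{"x":0,"y":0,"z":-0.001,"rx":0,"ry":0,"rz":0,"hand":0.0},{"x":0,"y":0,"z":0,"rx":0,"ry":0,"rz":0,"hand":0.0}]'

```text
time: 9.62
tool_pos: [0.5669, 0.2081, 0.1185]
ee_rot: [-1.571, 0.0, 1.249]
wrist_force: [-1.1, -0.4, -2.2]
width: 0.0162
```

Emit:
play_rows --steps '[{"x":0,"y":0,"z":-0.001,"rx":0,"ry":0,"rz":0,"hand":0.0},{"x":0,"y":0,"z":-0.001,"rx":0,"ry":0,"rz":0,"hand":0.0},{"x":0,"y":0,"z":0,"rx":0,"ry":0,"rz":0,"hand":0.0}]'

```text
time: 10.0
tool_pos: [0.567, 0.2082, 0.1169]
ee_rot: [-1.571, -0.0, 1.249]
wrist_force: [-0.1, -0.3, -1.4]
width: 0.0161
```

Emit:
play_rows --steps '[{"x":0,"y":0,"z":-0.001,"rx":0,"ry":0,"rz":0,"hand":0.0},{"x":0,"y":0,"z":0,"rx":0,"ry":0,"rz":0,"hand":0.0}]'

```text
time: 10.25
tool_pos: [0.567, 0.2082, 0.1168]
ee_rot: [-1.571, -0.001, 1.249]
wrist_force: [-3.5, 0.3, 4.8]
width: 0.0158
```

```bash
python3 - <<'E'
from fit import *
from bench import robot,snapshot
o=robot.get_obs(); tp=o["tool_pos"]; print(tp,o["ee_rot"],o["wrist_force"],o["wrist_torque"],o["width"])
t=snapshot("scene"); pickle.dump(t,open("scene6.pkl","wb"))
C,m,c=fit(t,tp[:2],.113,.008,.06,110,255)
p=C[m]; a=p.mean(0); n=np.linalg.svd(p-a)[2][2]; print("normal",(n*np.sign(n[2])).round(3))
cv2.imwrite("pics/seat1.png",cv2.resize(t["color"][200:290,300:420],(800,600),interpolation=cv2.INTER_CUBIC)[...,::-1])
E
```

```text
[0.56696548 0.20824088 0.11677694] [-1.57149968e+00 -5.29418175e-04  1.24903179e+00] [-3.51395219  0.25176193  4.83733655] [-0.19397995  0.4584336  -0.09499229] 0.01581471253730663
n 1014 z 0.11343947331416493
fit [0.5698 0.2082 0.0615]
normal [-0.006 -0.006  1.   ]
```

View pics/seat1.png

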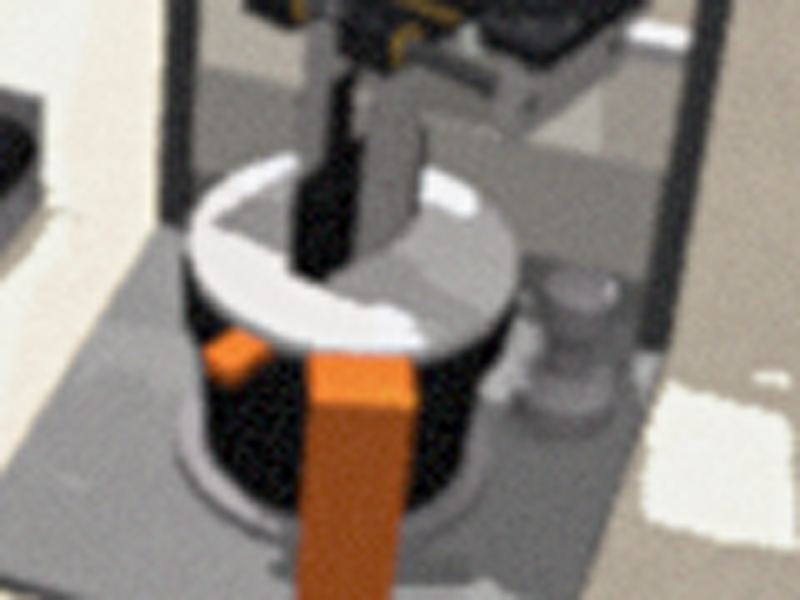

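Emit:
play_rows --steps '[{"x":0,"y":0,"z":0.0008,"rx":0,"ry":0,"rz":0,"hand":0.0},{"x":0,"y":0,"z":0,"rx":0,"ry":0,"rz":0,"hand":0.0}]'

```text
time: 10.55
tool_pos: [0.567, 0.2082, 0.1168]
ee_rot: [-1.571, -0.0, 1.249]
wrist_force: [-2.1, -0.2, 4.4]
width: 0.0161
```

Emit:
play_rows --steps '[{"x":-0.001,"y":0,"z":0,"rx":0,"ry":0,"rz":0,"hand":0.0},{"x":0,"y":0,"z":0,"rx":0,"ry":0,"rz":0,"hand":0.0}]'

```text
time: 10.8
tool_pos: [0.5669, 0.2082, 0.1167]
ee_rot: [-1.573, -0.001, 1.249]
wrist_force: [-0.2, -0.7, 2.9]
width: 0.016
```

Emit:
play_rows --steps '[{"x":-0.001,"y":0,"z":0,"rx":0,"ry":0,"rz":0,"hand":0.0},{"x":0,"y":0,"z":0,"rx":0,"ry":0,"rz":0,"hand":0.0}]'

```text
time: 11.05
tool_pos: [0.566, 0.2082, 0.1167]
ee_rot: [-1.573, -0.001, 1.249]
wrist_force: [3.3, -0.5, 2.4]
width: 0.0157
```

```bash
python3 - <<'E'
from bench import robot
o=robot.get_obs(); print(o["tool_pos"],o["wrist_force"],o["wrist_torque"])
E
```

```text
[0.56604582 0.20816467 0.11665448] [ 3.31744907 -0.52370844  2.3688323 ] [-0.0779274  -0.86871797  0.01154467]
```

Emit:
play_rows --steps '[{"x":0,"y":0,"z":0,"rx":0,"ry":0,"rz":0.08,"hand":0.0},{"x":0,"y":0,"z":0,"rx":0,"ry":0,"rz":0.08,"hand":0.0},{"x":0,"y":0,"z":0,"rx":0,"ry":0,"rz":0.08,"hand":0.0},{"x":0,"y":0,"z":0,"rx":0,"ry":0,"rz":0,"hand":0.0}]'

```text
time: 11.55
tool_pos: [0.5648, 0.2068, 0.1168]
ee_rot: [-1.571, 0.002, 1.487]
wrist_force: [-0.5, -4.4, 4.8]
width: 0.0161
```

```bash
python3 - <<'E'
from fit import *
from bench import robot,snapshot
o=robot.get_obs(); tp=o["tool_pos"]; print(tp,o["ee_rot"],o["wrist_force"],o["wrist_torque"],o["width"])
t=snapshot("scene"); pickle.dump(t,open("scene7.pkl","wb"))
C,m,c=fit(t,tp[:2],.113,.008,.06,110,255)
p=C[m]; a=p.mean(0); n=np.linalg.svd(p-a)[2][2]; print("normal",(n*np.sign(n[2])).round(3))
cv2.imwrite("pics/seat2.png",cv2.resize(t["color"][200:290,300:420],(800,600),interpolation=cv2.INTER_CUBIC)[...,::-1])
E
```

```text
[0.56484031 0.20676001 0.11678943] [-1.57064573  0.00233558  1.48686189] [-0.5305958  -4.41168791  4.80733492] [-0.93555181 -0.21719799 -0.26701603] 0.016076091730661234
n 1023 z 0.11331025960963603
fit [0.5671 0.2061 0.061 ]
normal [ 0.001 -0.002  1.   ]
```

View pics/seat2.png

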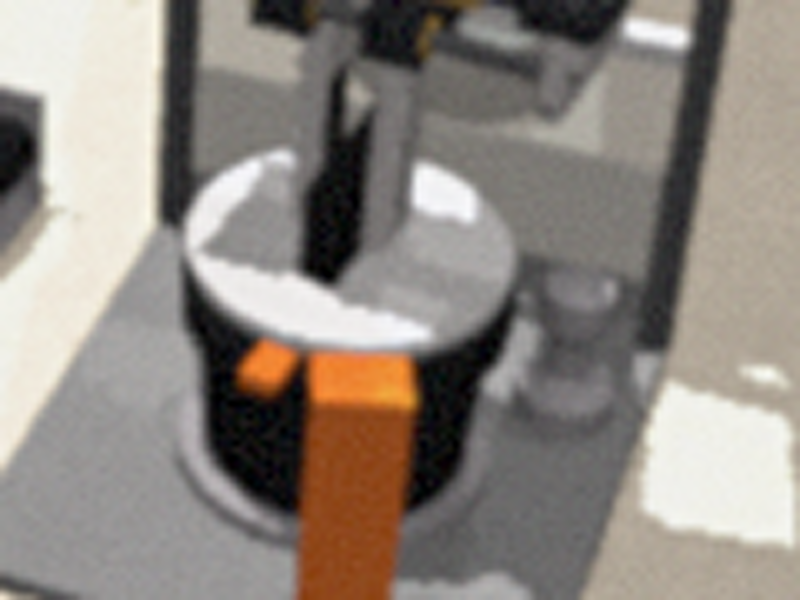

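Emit:
play_rows --steps '[{"x":0,"y":0,"z":0,"rx":0,"ry":0,"rz":0.08,"hand":0.0},{"x":0,"y":0,"z":0,"rx":0,"ry":0,"rz":0.08,"hand":0.0},{"x":0,"y":0,"z":0,"rx":0,"ry":0,"rz":0.08,"hand":0.0},{"x":0,"y":0,"z":0,"rx":0,"ry":0,"rz":0.06,"hand":0.0},{"x":0,"y":0,"z":0,"rx":0,"ry":0,"rz":0,"hand":0.0}]'

```text
time: 12.22
tool_pos: [0.5652, 0.2074, 0.1167]
ee_rot: [-1.571, 0.001, 1.787]
wrist_force: [-0.2, -4.6, 5.0]
width: 0.0155
```

Emit:
play_rows --steps '[{"x":0,"y":0,"z":0,"rx":0,"ry":0,"rz":0.08,"hand":0.0},{"x":0,"y":0,"z":0,"rx":0,"ry":0,"rz":0.05,"hand":0.0},{"x":0,"y":0,"z":0,"rx":0,"ry":0,"rz":0,"hand":0.0}]'

```text
time: 12.6
tool_pos: [0.5642, 0.2092, 0.1148]
ee_rot: [-1.569, -0.003, 1.918]
wrist_force: [1.9, 0.8, -2.6]
width: 0.016
```

```bash
python3 - <<'E'
from fit import *
from bench import robot,snapshot
o=robot.get_obs(); tp=o["tool_pos"]; print(tp,o["ee_rot"],o["wrist_force"],o["wrist_torque"],o["width"])
t=snapshot("scene"); pickle.dump(t,open("scene8.pkl","wb"))
C,m,c=fit(t,tp[:2],.113,.008,.06,110,255)
p=C[m]; a=p.mean(0); n=np.linalg.svd(p-a)[2][2]; print("normal",(n*np.sign(n[2])).round(3))
cv2.imwrite("pics/seat3.png",cv2.resize(t["color"][200:290,300:420],(800,600),interpolation=cv2.INTER_CUBIC)[...,::-1])
E
```

```text
[0.5642258  0.20919926 0.11478602] [-1.5691518  -0.00251435  1.91779384] [ 1.93344516  0.7500517  -2.57190568] [ 0.24434823 -0.38423418 -0.05932735] 0.015966766632779832
n 1001 z 0.11142926341032322
fit [0.5687 0.2081 0.0609]
normal [-0.018 -0.01   1.   ]
```

View pics/seat3.png

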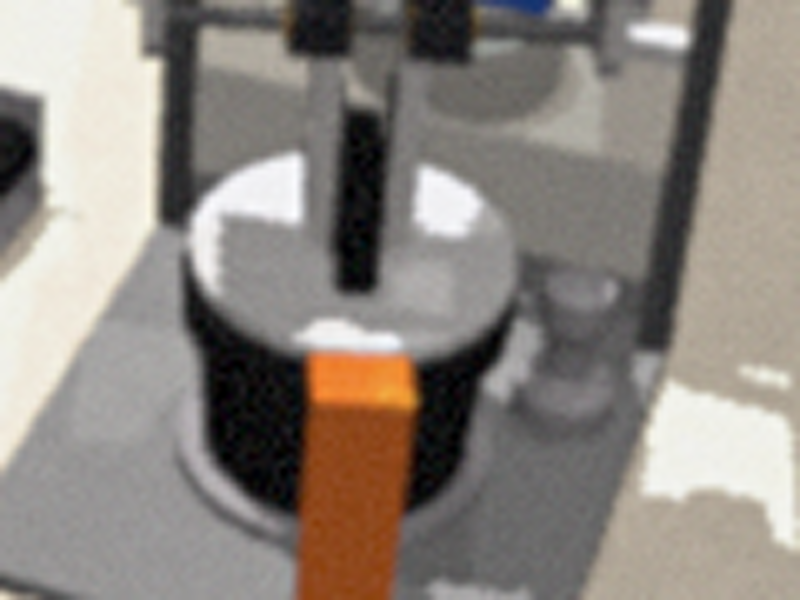

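The key has dropped into the notch: z fell 2 mm and the contact force is gone. Pressing down in steps.

Emit:
play_rows --steps '[{"x":0,"y":-0.0005,"z":-0.001,"rx":0,"ry":0,"rz":0.015,"hand":0.0},{"x":0,"y":-0.0005,"z":-0.001,"rx":0,"ry":0,"rz":0,"hand":0.0},{"x":0,"y":0,"z":0,"rx":0,"ry":0,"rz":0,"hand":0.0}]'

```text
time: 13.02
tool_pos: [0.5644, 0.2077, 0.1139]
ee_rot: [-1.57, -0.001, 1.934]
wrist_force: [1.1, 2.5, -2.0]
width: 0.0157
```

Emit:
play_rows --steps '[{"x":0,"y":0,"z":-0.001,"rx":0,"ry":0,"rz":0,"hand":0.0},{"x":0,"y":0,"z":-0.001,"rx":0,"ry":0,"rz":0,"hand":0.0},{"x":0,"y":0,"z":0,"rx":0,"ry":0,"rz":0,"hand":0.0}]'

```text
time: 13.4
tool_pos: [0.5651, 0.2071, 0.1125]
ee_rot: [-1.571, 0.0, 1.934]
wrist_force: [1.0, 2.4, -2.2]
width: 0.0157
```

Emit:
play_rows --steps '[{"x":0,"y":0.0005,"z":-0.001,"rx":0,"ry":0,"rz":0,"hand":0.0},{"x":0,"y":0,"z":-0.001,"rx":0,"ry":0,"rz":0,"hand":0.0},{"x":0,"y":0,"z":0,"rx":0,"ry":0,"rz":0,"hand":0.0}]'

```text
time: 13.78
tool_pos: [0.5648, 0.2074, 0.1101]
ee_rot: [-1.57, 0.0, 1.934]
wrist_force: [0.6, 0.7, -2.1]
width: 0.0162
```

Emit:
play_rows --steps '[{"x":0,"y":0,"z":-0.001,"rx":0,"ry":0,"rz":0,"hand":0.0},{"x":0,"y":0,"z":-0.001,"rx":0,"ry":0,"rz":0,"hand":0.0},{"x":0,"y":0,"z":0,"rx":0,"ry":0,"rz":0,"hand":0.0}]'

```text
time: 14.15
tool_pos: [0.5649, 0.2075, 0.109]
ee_rot: [-1.571, 0.0, 1.934]
wrist_force: [-0.5, 0.2, 2.8]
width: 0.0156
```

Emit:
play_rows --steps '[{"x":0,"y":0,"z":-0.0015,"rx":0,"ry":0,"rz":0,"hand":0.0},{"x":0,"y":0,"z":0,"rx":0,"ry":0,"rz":0,"hand":0.0}]'

```text
time: 14.4
tool_pos: [0.5649, 0.2075, 0.109]
ee_rot: [-1.572, 0.0, 1.934]
wrist_force: [-2.7, -0.6, 7.3]
width: 0.0161
```

```bash
python3 - <<'E'
from fit import *
from bench import robot,snapshot
o=robot.get_obs(); tp=o["tool_pos"]; print(tp,o["ee_rot"],o["wrist_force"],o["wrist_torque"],o["width"])
t=snapshot("scene"); pickle.dump(t,open("scene9.pkl","wb"))
C,m,c=fit(t,tp[:2],.105,.008,.06,110,255)
p=C[m]; a=p.mean(0); n=np.linalg.svd(p-a)[2][2]; print("normal",(n*np.sign(n[2])).round(3))
cv2.imwrite("pics/seat4.png",cv2.resize(t["color"][200:290,300:420],(800,600),interpolation=cv2.INTER_CUBIC)[...,::-1])
E
```

```text
[0.56490294 0.2075485  0.10897001] [-1.57153940e+00  3.25435689e-04  1.93403742e+00] [-2.74890877 -0.58016458  7.34485744] [-0.28548203  0.87048032 -0.02770267] 0.016075542121369087
n 883 z 0.10549052996439456
fit [0.5655 0.2052 0.0607]
normal [0.006 0.004 1.   ]
```

View pics/seat4.png

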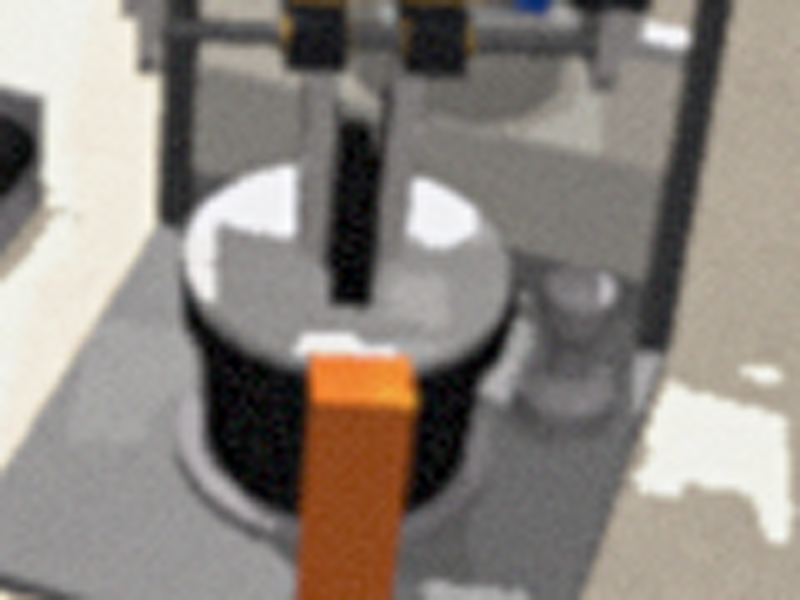

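Seated: flange top at z 0.1055 (expected 0.105), normal within 0.4°, firm stop at TCP z 0.109. Relieving the push and releasing.

Emit:
play_rows --steps '[{"x":0,"y":0,"z":0.002,"rx":0,"ry":0,"rz":0,"hand":0.0},{"x":0,"y":0,"z":0,"rx":0,"ry":0,"rz":0,"hand":0.04},{"x":0,"y":0,"z":0,"rx":0,"ry":0,"rz":0,"hand":0.04},{"x":0,"y":0,"z":0,"rx":0,"ry":0,"rz":0,"hand":0.04},{"x":0,"y":0,"z":0.02,"rx":0,"ry":0,"rz":0,"hand":0.04},{"x":0,"y":0,"z":0.04,"rx":0,"ry":0,"rz":0,"hand":0.04},{"x":0,"y":0,"z":0.06,"rx":0,"ry":0,"rz":0,"hand":0.04},{"x":0,"y":0,"z":0.06,"rx":0,"ry":0,"rz":0,"hand":0.04}]'

```text
time: 15.45
tool_pos: [0.5647, 0.2076, 0.2902]
ee_rot: [-1.57, -0.0, 1.934]
wrist_force: [1.2, -0.4, 0.0]
width: 0.0396
```

```bash
python3 - <<'E'
from fit import *
from bench import robot,snapshot
o=robot.get_obs(); tp=o["tool_pos"]; print(tp,o["ee_rot"],o["wrist_force"],o["width"])
t=snapshot("scene"); pickle.dump(t,open("scene10.pkl","wb"))
C,m,c=fit(t,(.565,.2075),.105,.008,.06,110,255)
p=C[m]; a=p.mean(0); n=np.linalg.svd(p-a)[2][2]; print("normal",(n*np.sign(n[2])).round(3))
H=cv2.cvtColor(t["color"],cv2.COLOR_RGB2HSV)
b=cv2.inRange(H,(105,130,50),(125,255,255))>0
q=C[b&(np.hypot(C[...,0]-.45,C[...,1]-.2)<.08)]; print("handle",len(q),np.percentile(q,[2,50,98],axis=0).round(4))
cv2.imwrite("pics/rel.png",cv2.resize(t["color"][150:300,290:490],(800,600),interpolation=cv2.INTER_CUBIC)[...,::-1])
E
```

```text
[0.56466998 0.20758887 0.29019927] [-1.57013522e+00 -1.31865474e-04  1.93404239e+00] [ 1.22328453 -0.35736917  0.02656814] 0.03963331391492469
n 1022 z 0.10560248927767324
fit [0.5655 0.205  0.0612]
normal [0.006 0.    1.   ]
handle 463 [[0.4477 0.1603 0.1601]
 [0.455  0.2015 0.1811]
 [0.4586 0.2415 0.1975]]
```

View pics/rel.png

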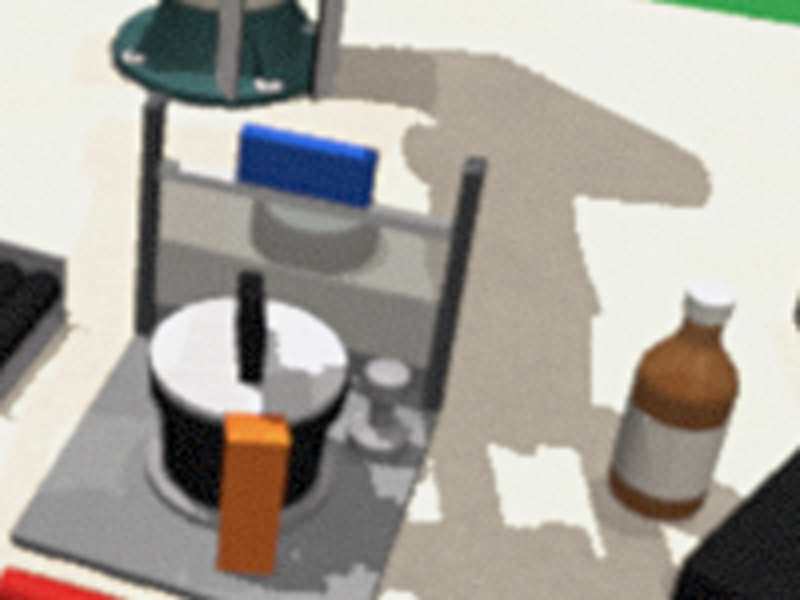

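Emit:
play_rows --steps '[{"x":-0.0107,"y":-0.0006,"z":0,"rx":0,"ry":0,"rz":-0.1758,"hand":0.06},{"x":-0.0107,"y":-0.0006,"z":0,"rx":0,"ry":0,"rz":-0.1758,"hand":0.06},{"x":-0.0107,"y":-0.0006,"z":0,"rx":0,"ry":0,"rz":-0.1758,"hand":0.06},{"x":-0.0107,"y":-0.0006,"z":0,"rx":0,"ry":0,"rz":-0.1758,"hand":0.06},{"x":-0.0107,"y":-0.0006,"z":0,"rx":0,"ry":0,"rz":-0.1758,"hand":0.06},{"x":-0.0107,"y":-0.0006,"z":0,"rx":0,"ry":0,"rz":-0.1758,"hand":0.06},{"x":-0.0107,"y":-0.0006,"z":0,"rx":0,"ry":0,"rz":-0.1758,"hand":0.06}]'

```text
time: 16.38
tool_pos: [0.4897, 0.2034, 0.2886]
ee_rot: [-1.571, -0.0, 0.698]
wrist_force: [-0.2, 0.7, 0.2]
width: 0.0601
```

Emit:
play_rows --steps '[{"x":-0.0107,"y":-0.0006,"z":0,"rx":0,"ry":0,"rz":-0.1758,"hand":0.06},{"x":-0.0107,"y":-0.0006,"z":0,"rx":0,"ry":0,"rz":-0.1758,"hand":0.06},{"x":-0.0107,"y":-0.0006,"z":0,"rx":0,"ry":0,"rz":-0.1758,"hand":0.06},{"x":-0.0107,"y":-0.0006,"z":0,"rx":0,"ry":0,"rz":-0.1758,"hand":0.06},{"x":0,"y":0,"z":-0.04,"rx":0,"ry":0,"rz":0,"hand":0.06},{"x":0,"y":0,"z":-0.025,"rx":0,"ry":0,"rz":0,"hand":0.06},{"x":0,"y":0,"z":0,"rx":0,"ry":0,"rz":0,"hand":0.06}]'

```text
time: 17.25
tool_pos: [0.4459, 0.2006, 0.2214]
ee_rot: [-1.572, 0.005, 0.0]
wrist_force: [0.5, -0.0, 0.8]
width: 0.0601
```

```bash
python3 - <<'E'
from h import *
from bench import robot,snapshot
o=robot.get_obs(); print(o["tool_pos"],o["ee_rot"],o["wrist_force"],o["width"],o["joint_positions"].round(3))
t=snapshot("scene"); cv2.imwrite("pics/hpre.png",cv2.resize(t["color"][130:280,280:480],(800,600),interpolation=cv2.INTER_CUBIC)[...,::-1])
E
```

```text
[0.44590613 0.20061855 0.22140264] [-1.57237058e+00  4.68966075e-03  1.87490846e-04] [ 0.46285471 -0.01178194  0.8331969 ] 0.06005498406289233 [ 0.307 -0.048  1.477 -0.     1.718  0.307]
```

View pics/hpre.png

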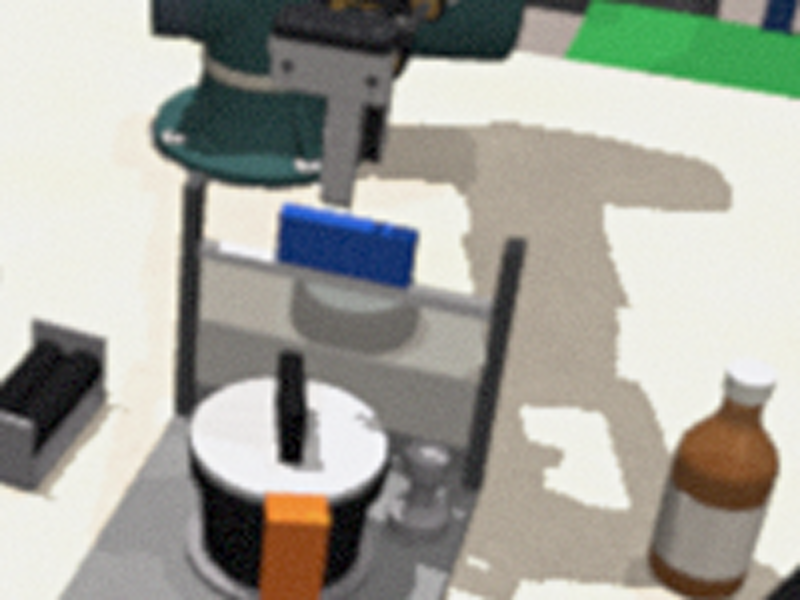

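Emit:
play_rows --steps '[{"x":0.0005,"y":0,"z":-0.02,"rx":0,"ry":0,"rz":0,"hand":0.06},{"x":0,"y":0,"z":-0.02,"rx":0,"ry":0,"rz":0,"hand":0.06},{"x":0,"y":0,"z":-0.017,"rx":0,"ry":0,"rz":0,"hand":0.06},{"x":0,"y":0,"z":0,"rx":0,"ry":0,"rz":0,"hand":0.06}]'

```text
time: 17.8
tool_pos: [0.4474, 0.2009, 0.1663]
ee_rot: [-1.571, 0.001, 0.0]
wrist_force: [0.1, -0.4, 1.0]
width: 0.06
```

Emit:
play_rows --steps '[{"x":0,"y":0,"z":0,"rx":0,"ry":0,"rz":0,"hand":0.0},{"x":0,"y":0,"z":0,"rx":0,"ry":0,"rz":0,"hand":0.0},{"x":0,"y":0,"z":0,"rx":0,"ry":0,"rz":0,"hand":0.0},{"x":0,"y":0,"z":0,"rx":0,"ry":0,"rz":0,"hand":0.0},{"x":0,"y":0,"z":0,"rx":0,"ry":0,"rz":0,"hand":0.0}]'

```text
time: 18.42
tool_pos: [0.4471, 0.2011, 0.1669]
ee_rot: [-1.571, 0.001, 0.001]
wrist_force: [-2.5, 0.2, 0.4]
width: 0.0155
```

Emit:
play_rows --steps '[{"x":0,"y":0,"z":0.005,"rx":0,"ry":0,"rz":0,"hand":0.0},{"x":0,"y":0,"z":0.01,"rx":0,"ry":0,"rz":0,"hand":0.0},{"x":0,"y":0,"z":0.01,"rx":0,"ry":0,"rz":0,"hand":0.0},{"x":0,"y":0,"z":0.01,"rx":0,"ry":0,"rz":0,"hand":0.0},{"x":0,"y":0,"z":0.01,"rx":0,"ry":0,"rz":0,"hand":0.0},{"x":0,"y":0,"z":0.01,"rx":0,"ry":0,"rz":0,"hand":0.0},{"x":0,"y":0,"z":0.01,"rx":0,"ry":0,"rz":0,"hand":0.0},{"x":0,"y":0,"z":0,"rx":0,"ry":0,"rz":0,"hand":0.0}]'

```text
time: 19.42
tool_pos: [0.4472, 0.2011, 0.234]
ee_rot: [-1.57, -0.0, 0.0]
wrist_force: [-5.1, 0.5, -0.7]
width: 0.016
```

```bash
cat > hnd.py <<'E'
from h import *
from bench import robot,snapshot
o=robot.get_obs(); print(o["tool_pos"],o["wrist_force"],o["width"])
t=snapshot("scene"); C=cloud(t); H=cv2.cvtColor(t["color"],cv2.COLOR_RGB2HSV)
b=cv2.inRange(H,(105,130,50),(125,255,255))>0
q=C[b&(np.hypot(C[...,0]-.45,C[...,1]-.2)<.08)]; print("handle",len(q),np.percentile(q,[2,50,98],axis=0).round(4).tolist())
E
python3 hnd.py
```

```text
[0.44716035 0.20107317 0.23395647] [-5.09820936  0.52683873 -0.74494433] 0.015973264027112844
handle 416 [[0.4459, 0.1568, 0.227], [0.4549, 0.2102, 0.2472], [0.459, 0.2419, 0.2642]]
```

Emit:
play_rows --steps '[{"x":0,"y":0,"z":0.003,"rx":0,"ry":0,"rz":0,"hand":0.0},{"x":0,"y":0,"z":0.003,"rx":0,"ry":0,"rz":0,"hand":0.0},{"x":0,"y":0,"z":0,"rx":0,"ry":0,"rz":0,"hand":0.0}]'

```text
time: 19.85
tool_pos: [0.4471, 0.201, 0.2378]
ee_rot: [-1.571, 0.002, 0.0]
wrist_force: [-5.0, 0.5, -7.5]
width: 0.0159
```

Emit:
play_rows --steps '[{"x":0,"y":0,"z":0.002,"rx":0,"ry":0,"rz":0,"hand":0.0},{"x":0,"y":0,"z":0.002,"rx":0,"ry":0,"rz":0,"hand":0.0},{"x":0,"y":0,"z":0,"rx":0,"ry":0,"rz":0,"hand":0.0}]'

```text
time: 20.23
tool_pos: [0.4471, 0.2011, 0.2403]
ee_rot: [-1.571, 0.003, 0.0]
wrist_force: [-4.3, 1.6, -17.1]
width: 0.0156
```

Emit:
play_rows --steps '[{"x":0,"y":0,"z":0.002,"rx":0,"ry":0,"rz":0,"hand":0.0},{"x":0,"y":0,"z":0,"rx":0,"ry":0,"rz":0,"hand":0.0},{"x":0,"y":0,"z":0,"rx":0,"ry":0,"rz":0,"hand":0.0}]'

```text
time: 20.6
tool_pos: [0.4471, 0.201, 0.2403]
ee_rot: [-1.572, 0.005, 0.0]
wrist_force: [-1.3, 2.7, -25.0]
width: 0.0161
```

```bash
python3 hnd.py
```

```text
[0.44706104 0.20101962 0.24029023] [ -1.32532169   2.71437332 -25.03813112] 0.01605649528390158
handle 423 [[0.4471, 0.1558, 0.2335], [0.4549, 0.2094, 0.2535], [0.459, 0.2427, 0.2705]]
```

At the stop: no further motion with 25 N of pull, and the handle top reads 0.2705 (0.269 expected). Releasing, then retreating straight up.

Emit:
play_rows --steps '[{"x":0,"y":0,"z":-0.001,"rx":0,"ry":0,"rz":0,"hand":0.0},{"x":0,"y":0,"z":0,"rx":0,"ry":0,"rz":0,"hand":0.05},{"x":0,"y":0,"z":0,"rx":0,"ry":0,"rz":0,"hand":0.05},{"x":0,"y":0,"z":0,"rx":0,"ry":0,"rz":0,"hand":0.05},{"x":0,"y":0,"z":0.02,"rx":0,"ry":0,"rz":0,"hand":0.05},{"x":0,"y":0,"z":0.04,"rx":0,"ry":0,"rz":0,"hand":0.05},{"x":0,"y":0,"z":0.04,"rx":0,"ry":0,"rz":0,"hand":0.05},{"x":-0.02,"y":0,"z":0.02,"rx":0,"ry":0,"rz":0,"hand":0.05}]'

```text
time: 21.65
tool_pos: [0.4291, 0.2009, 0.3671]
ee_rot: [-1.569, -0.007, -0.001]
wrist_force: [-0.0, 0.0, -0.7]
width: 0.05
```

Emit:
play_rows --steps '[{"x":-0.04,"y":0,"z":0,"rx":0,"ry":0,"rz":0,"hand":0.05},{"x":-0.05,"y":0,"z":0,"rx":0,"ry":0,"rz":0,"hand":0.05},{"x":-0.03,"y":0,"z":0,"rx":0,"ry":0,"rz":0,"hand":0.05},{"x":0,"y":0,"z":0,"rx":0,"ry":0,"rz":0,"hand":0.05}]'

```text
time: 22.15
tool_pos: [0.3071, 0.2011, 0.366]
ee_rot: [-1.568, -0.007, 0.001]
wrist_force: [0.1, 0.0, -0.2]
width: 0.0501
```

```bash
python3 hnd.py; python3 - <<'E'
from fit import *
from bench import robot,snapshot
t=snapshot("scene"); s=snapshot("top")
pickle.dump(t,open("sceneF.pkl","wb"));pickle.dump(s,open("topF.pkl","wb"))
C,m,c=fit(t,(.565,.2075),.105,.008,.06,110,255)
p=C[m]; a=p.mean(0); n=np.linalg.svd(p-a)[2][2]; print("normal",(n*np.sign(n[2])).round(3))
cv2.imwrite("pics/finS.png",t["color"][...,::-1]); 
cv2.imwrite("pics/finT.png",np.clip(s["color"]*1.8,0,255).astype(np.uint8)[...,::-1])
E
```

```text
[0.30705849 0.20108128 0.36596546] [ 0.07203997  0.00369878 -0.23884879] 0.05010359723862386
handle 553 [[0.4448, 0.1568, 0.2333], [0.4551, 0.1994, 0.2548], [0.4591, 0.242, 0.2708]]
n 1022 z 0.10556183447046574
fit [0.5655 0.2052 0.0614]
normal [0.006 0.006 1.   ]
```

View pics/finS.png

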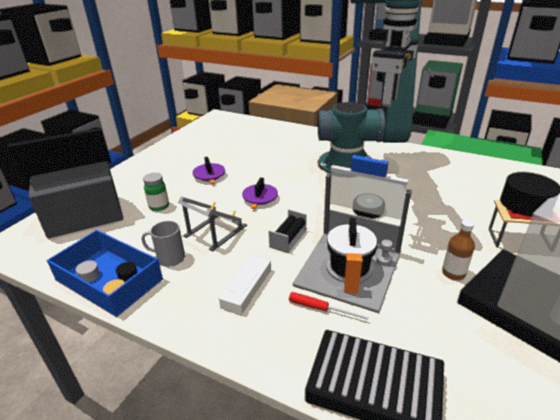

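View pics/finT.png

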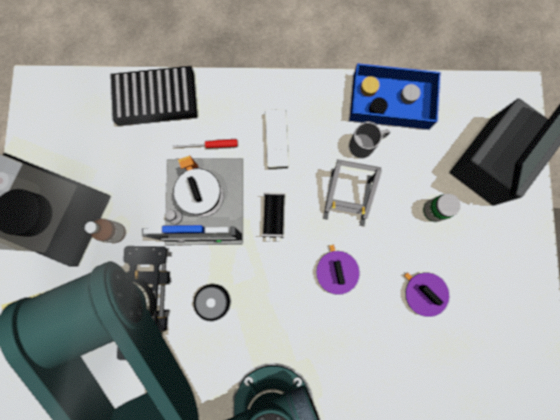

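The final views show the following:
- Lid flush on the chamber, top view (195,192), fin pointing at the bridge (187,162).
- Screen up: handle at scene (370,166), stop height reached.
- Rack empty at (352,190).
- All bystanders at their original pixels, arm clear.

Handing in.

```bash
python3 -c "
from bench import workorder
print(workorder.close_job())"
```

```text
the job is handed in; nothing more can be done
None
```

The lid is seated on the brew chamber with its key in the notch, the splash screen is up against its stop, and the job is handed in at about 22 s of robot time.

**What I did:** I took the lid off the rack by its fin and lowered it level until the key touched the rim, about 40° clear of the bridge. I then turned it on the rim; the key passed under the bridge and dropped into the notch, and I pressed it home with about 10 N. After letting go and backing off, I pulled the screen up by its handle until it stopped (25 N pull, no further movement), released it and moved the arm clear.

**Last checks:**
- **Lid:** the flange top measured z = 0.1056 m (0.105 expected seated), and it tilts less than 0.5°. The tool's drop from the key touching the rim to the final stop was 7.8 mm (8 expected).
- **Screen:** the handle top measured 0.271 m (0.269 expected right up), unchanged after release.
- **Bystanders:** they looked to be where they started in both final views.

**What disagreed:**
- The two cameras differed by about 4 mm on the chamber's x position. I settled it by feel within the plug's 3 mm clearance.
- The screen started about 25 mm up rather than fully down, so it only needed about 73 mm of pull.

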